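# Hang the parts basket on the lifting stand and crank it to the mark

## Task

Push the green parts basket across the table, without lifting it by hand, until its handle stands over the hook of the lifting stand. Then turn the handwheel by its red crank knob to raise the hook until the orange pointer is level with the red clip on the scale, so that the basket hangs level and clear of the table; keep your hand off the basket while it is in the air. Leave the other things on the table where they are.

Things in the scene. Friction and masses are not known exactly. Their poses are not given: they have to be found in the camera images.
- basket: green open basket of phone parts, 0.36 to 0.6 kg, 130 mm along its x, 146 mm along its y (156 mm over the handle's ends), walls 75 mm high, 4 mm thick; origin at the centre of its underside, z up; alike front to back. A stiff black carrying handle is fixed across its middle (see handle_bar). It slides on the table.
- handle_bar (a point): centre of the level top bar of the basket's handle, 145 mm above the underside; bar 10 mm thick, 68 mm long along the basket's y. The handle, all 10 mm round bar in the plane x = 0, comes up the outside middle of both y walls (5 mm proud, from 45 mm height), and slopes in from y = 73 mm at 82 mm height to y = 34 mm at 145 mm, on each side.
- stand: lifting stand, fixed; origin on the table under its 36 mm square column, z up; its hook points along its -x, roughly towards the robot. Foot 30 mm high, 130 mm wide, x = -35 to +100 mm: a basket pushed along +x until its long side is flat on the foot's front (x = -35 mm) has its handle bar over the hook seat (x = -100 mm). Handwheel on top, 108 mm across, its face 271 mm up.
- hook_seat (a point): where the handle bar's centre comes to rest in the hook, on the stand's x = -100 mm, y = 0; axes as the stand's; rises with the hook. Steel strap, 20 mm wide in y; its tip, 22 mm out (-x), is 10 mm higher than this point; its inner side 8 mm higher. Sloping sides: a bar up to 14 mm off in x slides in. At the start the tip is 8 mm or more below the underside of the basket's handle bar.
- carriage (a joint): height of the blue carriage with hook and pointer above its lowest position, m, 0 to 0.08
- wheel (a joint): handwheel angle, rad, 0 to 20.1; grows as it turns clockwise seen from above, which raises the carriage 25 mm per full turn; the screw holds by itself; about 2 N at the knob turns it
- wheel_axis (a point): point on the handwheel's vertical axis, at the height of the crank knob's middle (294 mm above the table)
- crank_grip (a point): middle of the red crank knob, which stands upright on the handwheel 42 mm from its axis and spins freely on its own pin: 22 mm diameter, upright sides, top 18 mm above this point; it stands on a steel collar 24 mm wide, 3 mm higher than the wheel's face
- pointer (a point): the orange pointer on the carriage, 3 mm thick, beside the white scale plate on the stand's +y side (y = 48 to 82 mm, 102 to 245 mm high); this point is at the middle of its thickness; rises with the carriage
- red_clip: red clip on the scale plate, 3 mm thick, origin at the middle of its thickness: the mark that the pointer's height must match
- sorting_box: blue open sorting box with dividers, 150 x 130 x 45 mm, origin at the centre of its underside; loose, leave alone
- water_bottle: clear bottle with green cap, 66 mm diameter, 200 mm tall, origin under its centre; loose, leave alone
- pen_pot: black pot of pens, 76 mm diameter, 141 mm tall with the pens, origin under its centre; loose, leave alone
- phone_shell: flat white phone shell with black window, 70 x 140 x 10 mm, origin under its centre; loose, leave alone
- circuit_board: green circuit board, 60 x 110 x 9 mm, origin under its centre; loose, leave alone
- screwdriver: screwdriver lying flat, about 200 mm long; loose, leave alone
- black_case: closed black case, 100 x 160 x 45 mm, origin under its centre; loose, leave alone
Not all that is in view belongs to the job. Of the things that look like the basket, the larger one is meant.

How it is judged (in metres and radians):
On the way, in this order (a step that is already met when the one before it is completed fails the run):
1. the basket stands on the table with its handle bar over the hook seat (within 15 mm along the hook, 22 mm across it, bar higher than the seat) (x of handle_bar in the frame of hook_seat between -0.015 and 0.015 m and y of handle_bar in the frame of hook_seat between -0.022 and 0.022 m and z of handle_bar in the frame of hook_seat above 0.005 m and height (world z) of basket below 0.004 m), for 0.2 s.
2. the hook has lifted the basket off the table (height (world z) of basket above 0.008 m and contact force between basket and stand above 1 N), for 0.2 s.
At the end, for the whole second after the job is handed in: The basket hangs by its handle bar in the hook (bar centre within 26 mm of the seat and not propped higher than 8 mm above it), underside more than 10 mm above the table, within 0.22 rad of level and at rest, with the pointer within 2.5 mm of the red clip's height (z of pointer in the frame of red_clip between -0.0025 and 0.0025 m and distance between handle_bar and hook_seat below 0.026 m and z of handle_bar in the frame of hook_seat below 0.008 m and height (world z) of basket above 0.01 m and angle between basket's own z axis and vertical below 0.22 rad and contact force between basket and stand above 1 N and linear speed of basket below 0.05 m/s); the robot touches nothing.
It fails at once if the robot touches the basket while it is lifted more than 15 mm off the table (height (world z) of basket above 0.015 m and (contact force between basket and the fingers above 0.5 N or contact force between basket and the arm above 0.5 N)).
It fails at once if a bystander is moved by more than 30 mm (distance of any of sorting_box, water_bottle, pen_pot, phone_shell, circuit_board, screwdriver, black_case from where it was at the start of the episode above 0.03 m).
It fails at once if the bottle or the pen pot is tipped (angle between any of water_bottle, pen_pot's own z axis and vertical above 0.4 rad).
It also fails if it takes over 72 s, if anything falls off the work surface, if the arm or the gripper's body presses on something with over 40 N, if the wrist force passes 120 N, or if a joint passes its speed limit or range.

## Robot

A 6-joint arm with a two-finger parallel gripper is mounted at the origin on the work surface. World frame = base frame: x ahead of the robot, y to its left, z up, the work surface at z = 0. Lengths are in mm, angles in degrees, forces in N, time in s.
With the tool pointing down it reaches from about 350 to 850 mm from the base axis. Payload 8.1 kg.
Tool frame: the origin (TCP) lies at the very end of the fingers, on their centre line; the grasp point (between the pads) lies 19 mm behind it; z points along the fingers, y is the direction in which the jaws open and shut (so a half turn about z gives the same grasp; the last joint's range is limited). The gripper opens to 85 mm and grips with 20 to 120 N. Pads are 22 mm wide; open, the fingers measure 114 mm over their backs; the gripper's body (76 mm by 85 mm) begins 54 mm behind the grasp point. The pads swing forward as they close: fully open they stand 13 mm farther back than shut.
Start: joints at [-73.705, 7.471, 85.268, -0, 87.261, -4.893], TCP at [216.877, -559.437, 231.292] pointing down, gripper open.
Joint ranges: [-169.43, 169.43], [-51.17, 129.36], [1.28, 143.12], [-76.62, 256.62], [0, 156.53], [-152.29, 152.29]. Speed limits (degrees/s): [136.94, 136.94, 159.86, 180, 180, 180].

## Interface

Orientations are given as [roll, pitch, yaw] about the fixed x, y, z axes, in that order (R = Rz(yaw) Ry(pitch) Rx(roll)).
In Python, from bench import r gives the robot as it stands.
- The arm moves only by the shell command python3 -m crank 'ROWS' [OPENING] [FORCE]. ROWS is JSON, a list that holds one entry, the list of rows, each a list of 6 numbers: the shift along the tool's x, y, z in m, then the turn, a rotation vector about the tool's x, y, z in rad. A call has 1 to 10 rows; each row is the pose to reach, as a shift and turn from the pose measured when the call began, along the tool's axes at that moment; what a row does not reach only later rows make up. A row lasts 1/8 s, in which the tool goes at most 62.5 mm and 10.7 degrees, less where a joint would pass 70% of its speed; a pose out of reach is approached as far as the arm can. A call with a gripper value outside its range is refused whole. OPENING is the closure, from 0 (fully open) to 1 (shut), set as the call begins (- or left out, the last holds). The fingers move at their own pace and stop on an object; FORCE is the grip in N (left out, the last holds). Time passes only in rows, so rows that repeat a pose let the fingers close. It gives the time, the measured TCP pose, the force and the opening at its end, in the units of the state.
- r.sense(): the state, without advancing time (a new reading comes with each control period).
- r.snapshot(name): name is "scene" or "side" or "wrist"; returns (picture, depth): 384x512x3 uint8, blue, green, red; 384x512 float32, mm along the optical axis (not along the pixel's ray), 0 where there is no reading.
- r.get_calibration(name): a dict with "mtx" (3x3 intrinsics, pixels), "cam_to_world" (4x4, takes a point from camera to world coordinates). Camera axes: x right, y down, z forward; pixel columns grow to the right and rows downward; lengths in mm; the calibration is good to about 2 mm. A picture is of the moment at which its call begins: read the wrist's pose just before it. get_calibration takes no time and is no camera call; for the wrist camera it gives the pose at the moment of the call.
- r.hand_in(): hands the job in, once; it reports no verdict.
Trained networks look in the newest picture that a camera, given by its name, has taken for a name from the list of things; names that differ only in an ending like _2 or _b are one class to them, and where a whole thing is asked for, a point or a joint stands for the part that bears it (a point fixed in the world has none). Each returns a list of dicts, best first, with "conf" (0 to 1); they miss things now and then, are a little off and sometimes report something else, mostly with a low value. They report only what shows in the picture. A call takes as long as a camera call. They do not tell look-alikes from the thing itself.
- r.look_for(thing, camera): "extent" ([left, top, right, bottom] in pixels, round what is visible of it).
- r.landmark_of(thing, camera): "pixel" ([column, row] in pixels: a listed point, or the origin of a listed thing).
The state is a dict: "time": time; "joint_pos": joint angles; "qd": joint speeds; "joint_efforts": joint torques, N m; "tool_pos": TCP position; "tcp_rot": TCP orientation; "ft_force": force on the tool from outside, world axes, zero at the start; "wrist_torque": the same for the moment, N m; "finger_gap": finger opening in mm.
Only numpy, scipy, OpenCV 4.12 (cv2) and the standard library are available. Lean on these libraries where they do the work, as an engineer would, in place of code of your own. Each camera call takes 0.05 s, during which the arm holds its last target.

## Working session

There is one attempt and no reset: what is moved stays moved. The work goes in short steps, Python scripts to look and compute and a shell command to move; the robot and the scene stay as the last step left them, time stands still between calls to the robot, and variables do not carry over. Pictures are saved under pics/ and viewed, and the job is handed in when it is done.

```bash
ls; mkdir -p pics; python3 - <<'E'
from bench import r
import cv2
s=r.sense(); print(s)
for n in("scene","side","wrist"):
    p,d=r.snapshot(n); cv2.imwrite(f"pics/{n}0.png",p)
    c=r.get_calibration(n); print(n,c)
E
```

```text
pics
{'time': 0.0, 'joint_pos': array([-7.37055234e+01,  7.51729745e+00,  8.53296730e+01, -1.26613293e-03,
        8.72607495e+01, -4.89328204e+00]), 'qd': array([ 0.04073531,  0.05534195, -0.02944716, -0.0582003 , -0.01509442,
        0.09164838]), 'joint_efforts': array([ 4.65058110e-04, -5.69394314e+01, -5.00544441e+01, -2.32062621e-04,
        1.48058444e-02,  1.03467093e-05]), 'tool_pos': array([ 216.71120622, -558.90558745,  230.21782838]), 'tcp_rot': array([-1.79892565e+02, -7.92855801e-03,  2.11878129e+01]), 'ft_force': array([ 0.98027883,  0.33978528, -0.21229334]), 'wrist_torque': array([ 0.04015786, -0.01194777,  0.04008612]), 'finger_gap': 85.025158533786}
scene {'mtx': array([[365.72268889,   0.        , 257.02531265],
       [  0.        , 365.72268889, 195.51704353],
       [  0.        ,   0.        ,   1.        ]]), 'cam_to_world': array([[ 6.34309593e-02,  7.68638773e-01, -6.36530400e-01,
         1.29075304e+03],
       [ 9.97798495e-01, -3.64738733e-02,  5.53879006e-02,
        -6.34594357e+01],
       [ 1.93565588e-02, -6.38642383e-01, -7.69260183e-01,
         
[... 456 characters left out ...]
,
       [-1.81855209e-02, -6.84894509e-01, -7.28415265e-01,
         9.64895545e+02],
       [ 0.00000000e+00,  0.00000000e+00,  0.00000000e+00,
         1.00000000e+00]])}
wrist {'mtx': array([[334.42546925,   0.        , 255.78776384],
       [  0.        , 334.42546925, 196.10104462],
       [  0.        ,   0.        ,   1.        ]]), 'cam_to_world': array([[ 3.60201369e-01, -8.86833269e-01, -2.89450732e-01,
         2.90051022e+02],
       [-9.32871668e-01, -3.43197522e-01, -1.09388812e-01,
        -5.29698752e+02],
       [-2.32913630e-03,  3.09422387e-01, -9.50921848e-01,
         3.74229866e+02],
       [ 0.00000000e+00,  0.00000000e+00,  0.00000000e+00,
         1.00000000e+00]])}
```

View pics/scene0.png

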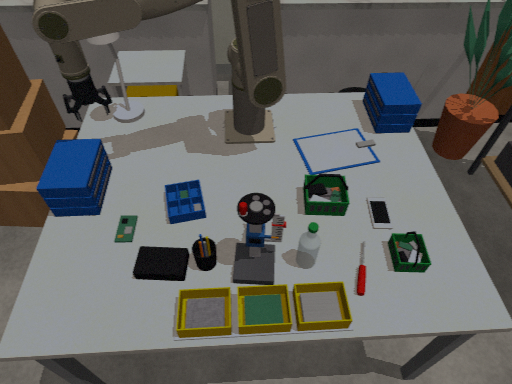

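View pics/side0.png

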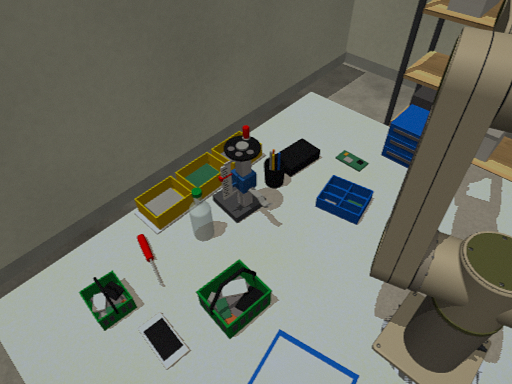

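```bash
cat > h.py <<'E'
import numpy as np,cv2
from bench import r
def ray(n,px):
    c=r.get_calibration(n);M=c["mtx"];T=c["cam_to_world"]
    d=T[:3,:3]@np.linalg.inv(M)@np.array([px[0],px[1],1.]);return T[:3,3],d
def atz(n,px,z):
    o,d=ray(n,px);return o+d*(z-o[2])/d[2]
def cloud(n,d):
    c=r.get_calibration(n);M=c["mtx"];T=c["cam_to_world"]
    v,u=np.mgrid[:d.shape[0],:d.shape[1]]
    P=np.stack([(u-M[0,2])/M[0,0]*d,(v-M[1,2])/M[1,1]*d,d],-1)@T[:3,:3].T+T[:3,3]
    P[d<=0]=np.nan
    return P
def proj(n,X):
    c=r.get_calibration(n);T=np.linalg.inv(c["cam_to_world"]);p=T[:3,:3]@np.array(X,float)+T[:3,3];q=c["mtx"]@p;return q[:2]/q[2]
def tri(a,b):
    (o1,d1),(o2,d2)=a,b
    A=np.stack([d1,-d2],1);t=np.linalg.lstsq(A,o2-o1,rcond=None)[0]
    p,q=o1+t[0]*d1,o2+t[1]*d2
    return (p+q)/2,np.linalg.norm(p-q)
E
python3 - <<'E'
from h import *
for n in("scene","side"):
    r.snapshot(n)
    for t in("basket","handle_bar","stand","hook_seat","wheel_axis","crank_grip","pointer","red_clip"):
        for e in r.landmark_of(t,n)[:3]: print(n,t,np.round(e["pixel"],1),round(e["conf"],2))
E
```

```text
scene basket [407.4 258.8] 0.78
scene basket [326.3 202.5] 0.59
scene handle_bar [417.  237.6] 0.97
scene handle_bar [329.2 173.4] 0.6
scene stand [253.1 256.4] 0.57
scene wheel_axis [255.6 202.7] 0.66
scene crank_grip [245.2 208.9] 0.58
scene pointer [273.8 236.6] 0.87
scene pointer [182.1 207.6] 0.73
scene red_clip [280.7 225.3] 0.47
side basket [237.2 304.6] 0.94
side basket [109.2 303.8] 0.83
side basket [225.2 174.3] 0.26
side handle_bar [235.6 277.2] 0.88
side handle_bar [ 99.6 285.9] 0.81
side stand [242.9 204.8] 0.64
side hook_seat [262.3 202.9] 0.72
side wheel_axis [243.  141.8] 0.85
side crank_grip [245.2 129.7] 0.4
side pointer [226.8 188.5] 0.96
side red_clip [226.9 173.3] 0.59
side red_clip [351.7 164. ] 0.23
```

Scene picture: two green baskets, the larger at (326,195) and the smaller at (408,252), with the stand at (255,262), bottle at (309,245), pen pot at (204,255), sorting box at (185,200). In the side picture the larger basket is at (235,297) and the smaller at (108,300). I choose the larger and check it with a crop.

```bash
python3 - <<'E'
from h import *
def L(t,n,i=0): return r.landmark_of(t,n)
p1,d1=r.snapshot("scene");p2,d2=r.snapshot("side")
cv2.imwrite("pics/crop1.png",np.hstack([cv2.resize(p1[150:290,190:440],None,fx=1.6,fy=1.6),]))
cv2.imwrite("pics/crop2.png",cv2.resize(p2[110:350,70:320],None,fx=2.2,fy=2.2))
for t,a,b in(("basket",(326.3,202.5),(237.2,304.6)),("handle",(329.2,173.4),(235.6,277.2)),("small",(407.4,258.8),(109.2,303.8)),
 ("stand",(253.1,256.4),(242.9,204.8)),("axis",(255.6,202.7),(243,141.8)),("crank",(245.2,208.9),(245.2,129.7)),("pointer",(273.8,236.6),(226.8,188.5)),("clip",(280.7,225.3),(226.9,173.3))):
    P,e=tri(ray("scene",a),ray("side",b)); print(t,np.round(P,1),round(e,1))
C=cloud("scene",d1);D=cloud("side",d2)
np.savez("cl.npz",C=C,D=D,p1=p1,p2=p2)
for nm,K in(("scene",C),("side",D)):
  # table z
  print(nm, "table z", np.nanmedian(K[...,2][(np.abs(K[...,2])<15)]))
  # heightmap blobs
  pts=K.reshape(-1,3); m=(pts[:,2]>20)&(pts[:,0]>300)&(pts[:,0]<900)&(abs(pts[:,1])<600)
  pts=pts[m]; g=np.zeros((300,600),np.uint8)
  ix=((pts[:,0]-300)/4).astype(int);iy=((pts[:,1]+600)/4).astype(int);g[ix.clip(0,299),iy.clip(0,599)]=255
  g=cv2.morphologyEx(g,cv2.MORPH_CLOSE,np.ones((3,3)))
  k,l,st,ce=cv2.connectedComponentsWithStats(g)
  for i in range(1,k):
    if st[i,4]>40: print("x",300+4*st[i,1],300+4*(st[i,1]+st[i,3]),"y",-600+4*st[i,0],-600+4*(st[i,0]+st[i,2]))
for t in("basket","sorting_box","water_bottle","pen_pot","phone_shell","circuit_board","screwdriver","black_case"):
    for e in r.landmark_of(t,"scene")[:2]: print(t,np.round(e["pixel"]),np.round(atz("scene",e["pixel"],0)),round(e["conf"],2))
E
```

```text
basket [443.  264.6  -1.7] 20.0
handle [436.1 257.4 148.2] 6.7
small [703.2 499.1   0.8] 4.3
stand [675.3 -13.8  10.7] 6.8
axis [665.7 -13.8 287.9] 3.1
crank [691.3 -45.9 297.8] 9.0
pointer [680.4  46.8 133.7] 4.3
clip [679.3  54.3 199.8] 16.4
scene table z 0.984748616341335
x 300 476 y -600 -548
x 352 524 y -328 -176
x 372 520 y 180 344
x 616 780 y -88 80
x 632 748 y -396 -224
x 632 760 y 440 552
x 640 720 y -212 -132
x 668 728 y 120 188
x 728 828 y 296 344
x 800 900 y -244 -88
x 800 900 y -76 80
x 800 900 y 96 252
side table z -0.25554635215326016
x 352 472 y -600 -548
x 348 524 y -332 -172
x 372 516 y 176 344
x 544 776 y -68 80
x 628 748 y -396 -224
x 632 760 y 440 552
x 640 720 y -212 -132
x 656 724 y 124 192
x 724 828 y 296 344
x 800 900 y -104 -88
x 800 812 y -32 72
x 800 900 y 92 248
x 816 900 y 68 80
x 832 900 y -76 56
x 832 900 y 116 228
basket [405. 257.] [697. 496.   0.] 0.81
basket [320. 200.] [435. 253.   0.] 0.66
sorting_box [181. 208.] [ 449. -271.    0.] 0.95
water_bottle [305. 259.] [687. 155.   0.] 0.81
pen_pot [204. 261.] [ 675. -180.    0.] 0.66
phone_shell [375. 213.] [507. 443.   0.] 0.64
circuit_board [126. 231.] [ 542. -456.    0.] 0.55
screwdriver [359. 267.] [725. 329.   0.] 0.79
screwdriver [306. 260.] [691. 158.   0.] 0.73
black_case [165. 268.] [ 694. -306.    0.] 0.6
black_case [334. 175.] [309. 330.   0.] 0.44
```

View pics/crop1.png

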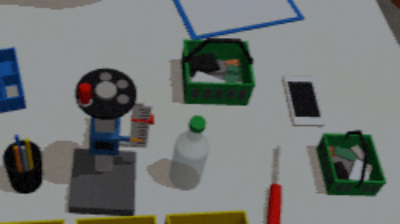

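View pics/crop2.png

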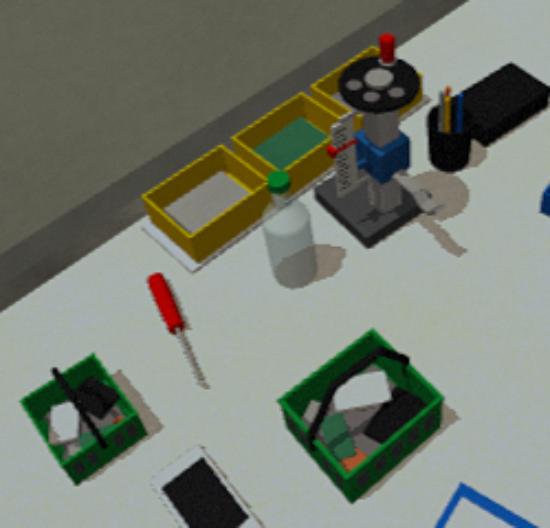

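```bash
cat > fit.py <<'E'
from h import *
def rect(pts):
    (c,s,a)=cv2.minAreaRect(pts[:,:2].astype(np.float32)); return np.round(c,1),np.round(s,1),round(a,1)
def sel(K,x0,x1,y0,y1,z0,z1):
    p=K.reshape(-1,3);m=(p[:,0]>x0)&(p[:,0]<x1)&(p[:,1]>y0)&(p[:,1]<y1)&(p[:,2]>z0)&(p[:,2]<z1);return p[m]
E
python3 - <<'E'
from fit import *
z=np.load("cl.npz")
for n in"CD":
    K=z[n]
    print(n,"basket rim",rect(sel(K,350,540,160,370,68,80)))
    h=sel(K,350,540,160,370,120,165);print(" handle",len(h),h[:,2].max(), np.median(h[h[:,2]>142],0))
    b=h[h[:,2]>138];v=cv2.fitLine(b[:,:2].astype(np.float32),2,0,.01,.01).ravel();print(" dir",v, np.ptp(b,axis=0), b.mean(0))
    print(" foot",rect(sel(K,600,800,-120,110,23,35)))
    w=sel(K,580,760,-110,90,262,280);print(" wheel",rect(w),np.median(w[:,2]))
    w=sel(K,580,760,-110,90,296,330);print(" knob",rect(w),w[:,2].max(),w.mean(0))
    s=sel(K,580,720,-50,50,35,110);print(" hook-ish",len(s),s.min(0),s.max(0))
# colours in cloud
for n,pn in(("C","p1"),("D","p2")):
    K=z[n];p=z[pn].astype(int);b,g,rr=p[...,0],p[...,1],p[...,2]
    red=(rr>130)&(g<70)&(b<70);P=K[red];m=(P[:,0]>600)&(P[:,0]<760)&(abs(P[:,1])<110);Q=P[m]
    for lo,hi in((100,250),(255,340)):
        q=Q[(Q[:,2]>lo)&(Q[:,2]<hi)];print(n,"red",lo,len(q),np.round(q.mean(0),1),np.round(q.min(0)),np.round(q.max(0)))
    o=(rr>150)&(g>70)&(g<150)&(b<70);q=K[o];q=q[(q[:,0]>600)&(q[:,0]<760)&(abs(q[:,1])<110)];print(n,"orange",len(q),np.round(q.mean(0),1) if len(q) else 0)
E
```

```text
C basket rim (array([445.9, 261.1]), array([155.2, 133.9]), 85.3)
 handle 105 153.76388015642738 [445.83079229 259.8263399  148.88766222]
 dir [6.6440076e-02 9.9779040e-01 4.4615359e+02 2.5999704e+02] [13.43327326 82.98467438 15.61622105] [446.153602   259.99702728 147.9517401 ]
 foot (array([702.2, -14. ]), array([129.8, 136.6]), 83.3)
 wheel (array([670. ,  -9.7]), array([105.9, 106.2]), 50.2) 271.85725261779635
 knob (array([689.8, -47.5]), array([19.6, 19.8]), 20.8) 315.9841110475303 [692.32230761 -47.70447052 307.73602252]
 hook-ish 133 [650.61637429 -44.02444693  35.02386628] [708.33782391  49.35139354 109.77913539]
D basket rim (array([444.8, 260.7]), array([153.9, 134.8]), 85.1)
 handle 177 151.89921317571157 [442.92032902 261.78588548 148.04055517]
 dir [8.7347828e-02 9.9617785e-01 4.4309579e+02 2.6242184e+02] [14.37913464 83.313362   13.60248666] [443.09580557 262.42184921 147.0870559 ]
 foot (array([701.7, -12.1]), array([128.2, 137.8]), 85.1)
 wheel (array([668.5,  -8.8]), array([105.6, 103.2]), 40.6) 270.73324389489096
 knob (array([687.5, -46.4]), array([19. , 20.4]), 71.9) 313.13590085686815 [685.15384539 -45.08285588 306.7513086 ]
 hook-ish 195 [580.73728282 -26.31348144  35.22798152] [688.95977043  49.00288006 109.94934991]
C red 100 14 [679.6  60.8 198.7] [675.  37. 195.] [682.  75. 204.]
C red 255 23 [688.8 -48.4 312.2] [681. -56. 310.] [697. -42. 316.]
C orange 0 0
D red 100 8 [677.7  72.  202.1] [672.  69. 201.] [685.  75. 204.]
D red 255 19 [687.8 -48.6 311.4] [681. -59. 309.] [695. -40. 313.]
D orange 0 0
```

```bash
cat > plan.py <<'E'
from h import *
from scipy.spatial.transform import Rotation as Ro, Slerp
O=np.array([669.5,-9.5]);YAW=-5.8
c,s=np.cos(np.radians(YAW)),np.sin(np.radians(YAW))
XH=np.array([c,s,0]);YH=np.array([-s,c,0])
def W(xs,ys,z): 
    p=O+xs*XH[:2]+ys*YH[:2]; return np.array([p[0],p[1],z])
def S(p): d=np.array(p[:2])-O; return np.array([d@XH[:2],d@YH[:2]])
def down(yaw): return Ro.from_euler("xyz",[180,0,yaw],degrees=True)
def tilty(t):
    t=np.radians(t);Z=np.array([0,0,1.]);tz=-np.sin(t)*YH-np.cos(t)*Z;tx=np.cos(t)*YH-np.sin(t)*Z
    return Ro.from_matrix(np.stack([tx,np.cross(tz,tx),tz],1))
def cur():
    q=r.sense();return np.array(q["tool_pos"]),Ro.from_euler("xyz",q["tcp_rot"],degrees=True),q
def rows(wps):
    """wps: (pos,Rot,n)"""
    p0,R0,q=cur();out=[];p,R=p0,R0
    for (P,Q,n) in wps:
        sl=Slerp([0,1],Ro.concatenate([R,Q]))
        for k in range(1,n+1):
            a=k/n;pp=p+(P-p)*a;RR=sl(a)
            d=R0.inv().apply(pp-p0)/1000;v=(R0.inv()*RR).as_rotvec()
            out.append([round(float(x),3) for x in d]+[round(float(x),2) for x in v])
        p,R=P,Q
    print(str([out]).replace(" ","").replace("0.0,","0,").replace("0.0]","0]"),len(out))
E
python3 - <<'E'
from plan import *
R=down(174.2)
p0,R0,q=cur()
sl=Slerp([0,1],Ro.concatenate([R0,R]))
rows([(np.array([440,-360,290]),sl(.35),6),(np.array([490,-130,290]),sl(.65),4)])
print(W(-345,246,20))
E
```

```text
[[[0.047,-0.018,-0.01,0,-0,-0.16],[0.093,-0.035,-0.02,0,-0,-0.31],[0.14,-0.053,-0.029,0,-0,-0.47],[0.187,-0.07,-0.039,0,-0,-0.62],[0.233,-0.088,-0.049,0,-0,-0.78],[0.28,-0.105,-0.059,0,-0,-0.93],[0.313,-0.154,-0.059,0,-0,-1.14],[0.345,-0.204,-0.059,0,-0,-1.34],[0.377,-0.253,-0.059,0,-0,-1.54],[0.41,-0.302,-0.059,0,-0,-1.74]]] 10
[351.12600456 270.1050769   20.        ]
```

```bash
python3 -m crank '[[[0.047,-0.018,-0.01,0,0,-0.16],[0.093,-0.035,-0.02,0,0,-0.31],[0.14,-0.053,-0.03,0,0,-0.47],[0.187,-0.07,-0.04,0,0,-0.62],[0.233,-0.088,-0.05,0,0,-0.78],[0.28,-0.105,-0.06,0,0,-0.93],[0.313,-0.154,-0.06,0,0,-1.1],[0.345,-0.204,-0.06,0,0,-1.28],[0.377,-0.253,-0.06,0,0,-1.46],[0.41,-0.302,-0.06,0,0,-1.64]]]' 0
python3 - <<'E'
from plan import *
p,R,q=cur();print(p,q["tcp_rot"],q["joint_pos"])
rows([(np.array([430,120,270]),down(174.2),5),(np.array([351,270,220]),down(174.2),3),(np.array([351,270,110]),down(174.2),2)])
E
```

```text
time: 2.8
tool_pos: [490.1, -127.9, 291.5]
tcp_rot: [180.0, 0.0, 115.5]
ft_force: [0.6, -0.4, -0.1]
finger_gap: 85.7
[ 490.14499218 -127.87109676  291.51914406] [1.79971348e+02 2.81093000e-02 1.15478187e+02] [-2.04235219e+01 -8.17052633e+00  9.46121679e+01  1.01694100e-03
  9.35182334e+01 -4.59016531e+01]
[[[0.05,0.01,0.004,0,0,-0.2],[0.1,0.021,0.009,0,0,-0.41],[0.15,0.031,0.013,0,0,-0.61],[0.2,0.042,0.017,0,0,-0.82],[0.25,0.052,0.021,0,0,-1.02],[0.306,0.05,0.038,0,0,-1.02],[0.363,0.048,0.055,0,0,-1.02],[0.419,0.046,0.071,0,0,-1.02],[0.419,0.045,0.126,0,0,-1.02],[0.419,0.045,0.181,0,0,-1.02]]] 10
```

```bash
python3 -m crank '[[[0.05,0.01,0.004,0,0,-0.17],[0.1,0.021,0.009,0,0,-0.34],[0.15,0.031,0.013,0,0,-0.51],[0.2,0.042,0.017,0,0,-0.68],[0.25,0.052,0.021,0,0,-0.85],[0.306,0.05,0.038,0,0,-1.02],[0.363,0.048,0.055,0,0,-1.02],[0.419,0.046,0.071,0,0,-1.02],[0.419,0.045,0.126,0,0,-1.02],[0.419,0.045,0.181,0,0,-1.02]]]'
python3 - <<'E'
from plan import *
p,R,q=cur();print(p,q["tcp_rot"],q["joint_pos"],S(p))
D=down(174.2)
rows([(W(-345,246,20),D,2),(W(-276,246,20),D,7)])
E
```

```text
time: 4.05
tool_pos: [350.5, 271.0, 109.7]
tcp_rot: [179.9, 0.2, 174.1]
ft_force: [1.3, -0.3, -0.7]
finger_gap: 85.4
[350.50347762 270.97928718 109.71301881] [1.79922487e+02 1.54300258e-01 1.74071982e+02] [ 3.10975900e+01 -1.23655503e+01  1.17519695e+02 -3.21748565e-02
  7.46759926e+01 -5.29660389e+01] [-345.7076845   246.80682468]
[[[-0,-0,0.045,0,0,-0],[-0,-0.001,0.09,0,0,-0],[-0.01,-0.001,0.09,0,0,-0],[-0.02,-0.001,0.09,0,0,-0],[-0.03,-0.001,0.09,0,0,-0],[-0.04,-0.001,0.09,0,0,-0],[-0.05,-0.001,0.09,0,0,-0],[-0.06,-0.001,0.09,0,0,-0],[-0.069,-0.001,0.09,0,0,-0]]] 9
```

```bash
python3 -m crank '[[[0,0,0.045,0,0,0],[0,0,0.09,0,0,0],[-0.01,0,0.09,0,0,0],[-0.02,0,0.09,0,0,0],[-0.03,0,0.09,0,0,0],[-0.04,0,0.09,0,0,0],[-0.05,0,0.09,0,0,0],[-0.06,0,0.09,0,0,0],[-0.07,0,0.09,0,0,0],[-0.07,0,0.09,0,0,0]]]'
python3 - <<'E'
from plan import *
from fit import *
p,R,q=cur();print(p,q["ft_force"],S(p))
for n in("scene","side"):
    im,d=r.snapshot(n);cv2.imwrite(f"pics/{n}1.png",im);K=cloud(n,d)
    a=sel(K,350,620,100,370,68,80);c=rect(a);print(n,c,S(c[0]))
D=down(174.2);T=tilty(35)
rows([(W(-300,246,60),D,1),(W(-310,246,150),D,2),(W(-310,246,200),D,1)])
E
```

```text
time: 5.3
tool_pos: [421.7, 263.7, 20.1]
tcp_rot: [179.9, 0.2, 174.0]
ft_force: [0.7, -0.1, -0.5]
finger_gap: 85.4
[421.73625731 263.73096281  20.13998012] [ 0.68124835 -0.05027071 -0.49637432] [-274.10707733  246.79412754]
scene (array([494.4, 255.5]), array([152.4, 143.3]), 84.5) [-200.98353087  245.9484302 ]
side (array([487.5, 263.5]), array([140. , 159.9]), 85.0) [-208.65665814  253.21018742]
[[[0.025,-0.001,-0.04,0,0,-0],[0.03,-0.001,-0.085,0,0,-0],[0.035,-0.001,-0.13,0,0,-0],[0.034,-0.001,-0.18,0,0,-0]]] 4
```

View pics/side1.png

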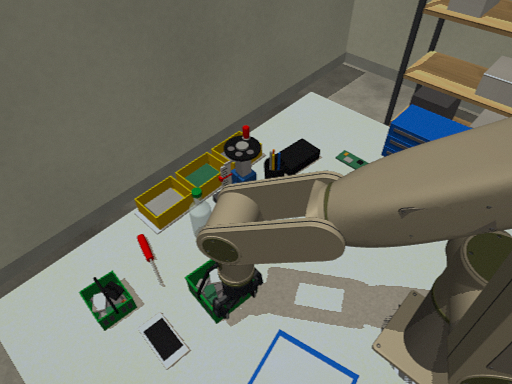

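```bash
python3 -m crank '[[[0.025,0,-0.04,0,0,0],[0.03,0,-0.085,0,0,0],[0.035,0,-0.13,0,0,0],[0.035,0,-0.18,0,0,0]]]'
python3 - <<'E'
from plan import *
p,R,q=cur();print(p)
T=tilty(35)
rows([(W(-200,370,200),T,10)])
E
```

```text
time: 5.9
tool_pos: [384.6, 267.0, 200.9]
tcp_rot: [179.9, 0.2, 174.1]
ft_force: [0.5, -0.4, -0.0]
finger_gap: 85.1
[384.60489867 267.04612411 200.92959884]
[[[-0.011,0.012,0,0.05,-0.05,0.15],[-0.022,0.025,0,0.1,-0.1,0.3],[-0.033,0.037,0,0.14,-0.14,0.45],[-0.044,0.05,0.001,0.19,-0.19,0.61],[-0.056,0.062,0.001,0.24,-0.24,0.76],[-0.067,0.074,0.001,0.29,-0.29,0.91],[-0.078,0.087,0.001,0.34,-0.33,1.06],[-0.089,0.099,0.001,0.38,-0.38,1.21],[-0.1,0.111,0.001,0.43,-0.43,1.36],[-0.111,0.124,0.001,0.48,-0.48,1.51]]] 10
```

```bash
python3 -m crank '[[[-0.011,0.012,0,0.05,-0.05,0.15],[-0.022,0.025,0,0.1,-0.1,0.3],[-0.033,0.037,0,0.14,-0.14,0.45],[-0.044,0.05,0,0.19,-0.19,0.61],[-0.056,0.062,0,0.24,-0.24,0.76],[-0.067,0.074,0,0.29,-0.29,0.91],[-0.078,0.087,0,0.34,-0.33,1.06],[-0.089,0.099,0,0.38,-0.38,1.21],[-0.1,0.111,0,0.43,-0.43,1.36],[-0.111,0.124,0,0.48,-0.48,1.51]]]'
python3 - <<'E'
from plan import *
from fit import *
p,R,q=cur();print(p,q["tcp_rot"],S(p),q["joint_pos"])
T=tilty(35);print(T.as_euler("xyz",degrees=True))
for n in("scene","side"):
    im,d=r.snapshot(n);cv2.imwrite(f"pics/{n}2.png",im);K=cloud(n,d)
    a=sel(K,350,620,100,360,68,80);c=rect(a);print(n,c,S(c[0]))
    a=sel(K,400,600,160,360,142,153);print(a.mean(0),S(a.mean(0)))
rows([(W(-200,365,60),T,3),(W(-200,365,15),T,2)])
E
```

```text
time: 7.15
tool_pos: [507.9, 379.6, 201.5]
tcp_rot: [179.7, 35.2, 84.1]
ft_force: [0.6, -0.5, -0.4]
finger_gap: 85.6
[507.93341337 379.61114803 201.45498572] [179.74939736  35.16617963  84.08142221] [-200.06161204  370.79185377] [ 44.40166559  40.7737516   53.00598201 -23.71657692 112.68233881
  46.1837262 ]
[180.   35.   84.2]
scene (array([498.9, 255.8]), array([153.6, 136.3]), 83.1) [-196.53688457  246.70164775]
[500.0484294  254.63766019 148.46905904] [-195.27687256  245.66131432]
side (array([447.8, 312.1]), array([85.6, 40.6]), 47.9) [-253.06475832  297.54945487]
[nan nan nan] [nan nan]
[[[0.025,0,0.038,-0,0,0],[0.05,0,0.076,-0,0,0],[0.075,0,0.114,-0,0.01,0],[0.088,0,0.133,-0,0.01,0],[0.101,0,0.151,-0,0.01,0]]] 5<stdin>:8: RuntimeWarning: Mean of empty slice.
  ret = um.true_divide(
```

View pics/scene2.png

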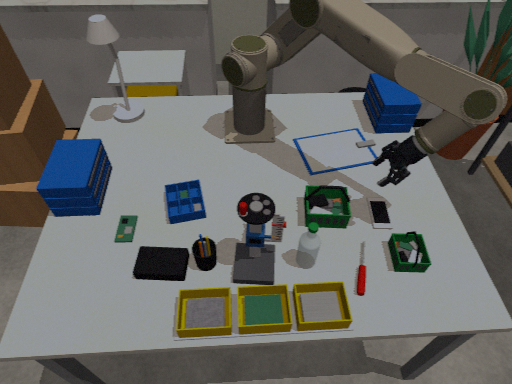

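```bash
python3 -m crank '[[[0.025,0,0.038,0,0,0],[0.05,0,0.076,0,0,0],[0.075,0,0.114,0,0,0],[0.088,0,0.133,0,0,0],[0.101,0,0.151,0,0,0],[0.101,0,0.151,0,0,0]]]'
python3 - <<'E'
from plan import *
p,R,q=cur();print(p,q["ft_force"],S(p))
T=tilty(35)
rows([(W(-200,200,15),T,10)])
E
```

```text
time: 8.0
tool_pos: [506.6, 373.5, 14.1]
tcp_rot: [-179.8, 35.5, 84.5]
ft_force: [-0.4, 0.6, 0.1]
finger_gap: 85.4
[506.61114436 373.51462062  14.07908056] [-0.41962824  0.55316499  0.06822616] [-200.76101949  364.59291265]
[[[-0.013,0,0.009,-0,0,0],[-0.027,0,0.019,-0,0,0],[-0.04,0,0.028,-0,0,0],[-0.054,0,0.038,-0,0,0],[-0.067,0,0.047,-0,0,0],[-0.081,0,0.057,-0,0,0],[-0.094,0,0.066,-0,0.01,0],[-0.108,0,0.076,-0,0.01,0],[-0.121,0,0.085,-0,0.01,0],[-0.135,0,0.095,-0,0.01,0]]] 10
```

```bash
python3 -m crank '[[[-0.013,0,0.009,0,0,0],[-0.027,0,0.019,0,0,0],[-0.04,0,0.028,0,0,0],[-0.052,0,0.0365,0,0,0],[-0.064,0,0.045,0,0,0],[-0.076,0,0.0535,0,0,0],[-0.088,0,0.062,0,0,0],[-0.1,0,0.0705,0,0,0],[-0.112,0,0.079,0,0,0],[-0.124,0,0.0875,0,0,0]]]'
python3 - <<'E'
from plan import *
from fit import *
p,R,q=cur();print(p,q["ft_force"],S(p))
for n in("scene",):
    im,d=r.snapshot(n);cv2.imwrite(f"pics/{n}3.png",im);K=cloud(n,d)
    a=sel(K,350,620,60,290,68,80);c=rect(a);print(n,c,S(c[0]))
    a=sel(K,400,600,40,290,142,153);print(a.mean(0),S(a.mean(0)))
T=tilty(35)
rows([(W(-200,78,15),T,10)])
E
```

```text
time: 9.25
tool_pos: [492.8, 222.9, 16.4]
tcp_rot: [-180.0, 35.3, 84.4]
ft_force: [1.1, 5.4, 2.6]
finger_gap: 85.3
[492.78421203 222.89491603  16.37491854] [1.06736211 5.37719058 2.60457514] [-199.2960981  213.3469756]
scene (array([492.5, 179.6]), array([204. , 149.9]), 87.4) [-195.20363126  170.24497744]
[497.98605887 203.31301779 148.02505658] [-192.1420069   194.39100218]
[[[-0.011,-0,0.008,-0,0,0],[-0.022,-0,0.016,-0,0,0],[-0.032,-0,0.023,-0,0,0],[-0.043,-0,0.031,-0,0,0],[-0.054,-0,0.039,-0,0,0],[-0.065,-0,0.047,-0,0,0],[-0.076,-0,0.055,-0,0.01,0],[-0.086,-0.001,0.063,-0,0.01,0],[-0.097,-0.001,0.07,-0,0.01,0],[-0.108,-0.001,0.078,-0,0.01,0]]] 10
```

View pics/scene3.png

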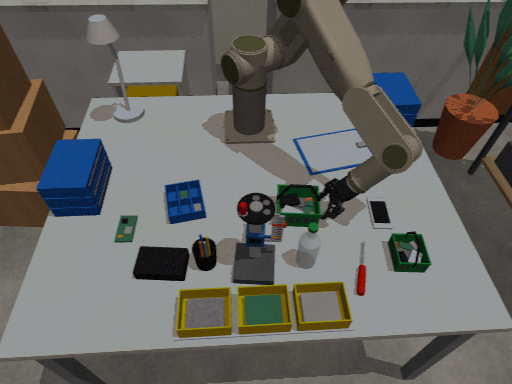

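```bash
python3 -m crank '[[[-0.011,0,0.008,0,0,0],[-0.022,0,0.016,0,0,0],[-0.032,0,0.023,0,0,0],[-0.043,0,0.031,0,0,0],[-0.054,0,0.039,0,0,0],[-0.065,0,0.047,0,0,0],[-0.076,0,0.055,0,0,0],[-0.086,0,0.063,0,0,0],[-0.095,0,0.069,0,0,0],[-0.1,0,0.073,0,0,0]]]'
python3 - <<'E'
from plan import *
from fit import *
p,R,q=cur();print(p,q["ft_force"],S(p))
for n in("scene","side"):
    im,d=r.snapshot(n);cv2.imwrite(f"pics/{n}4.png",im);K=cloud(n,d)
    a=sel(K,350,590,-100,90,68,80);c=rect(a);print(n,c,S(c[0]))
    a=sel(K,400,560,-80,90,142,153);print(len(a),a.mean(0),S(a.mean(0)))
T=tilty(35)
rows([(W(-200,76,15),T,2)])
E
```

```text
time: 10.55
tool_pos: [480.0, 97.1, 14.8]
tcp_rot: [-179.9, 35.5, 84.3]
ft_force: [0.6, 4.4, 4.1]
finger_gap: 85.2
[480.01132332  97.0654982   14.81655383] [0.56052366 4.4241464  4.13846464] [-199.28774362   86.87093437]
scene (array([475.3,  23. ]), array([143.7, 138.6]), 85.0) [-196.49016331   12.70849012]
66 [477.38049952  27.23831523 148.46128127] [-194.84862292   17.13535576]
side (array([413.4,  57.9]), array([0., 0.]), 0.0) [-261.60014396   41.17444207]
0 [nan nan nan] [nan nan]
[[[-0.004,-0,0.003,-0,0,0],[-0.009,-0,0.006,-0,0.01,0]]] 2<stdin>:7: RuntimeWarning: Mean of empty slice.
  ret = um.true_divide(
```

View pics/scene4.png

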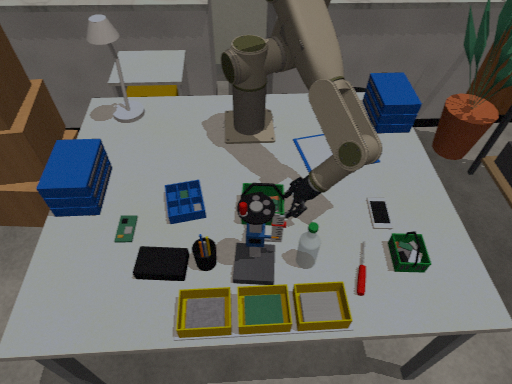

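```bash
python3 -m crank '[[[-0.005,0,0.0035,0,0,0],[-0.01,0,0.007,0,0,0],[-0.01,0,0.007,0,0,0]]]'
python3 - <<'E'
from plan import *
from fit import *
p,R,q=cur();print(p,q["ft_force"],S(p))
T=tilty(35);D=down(174.2)
rows([(p+YH*25,T,1),(p+YH*60+np.array([0,0,120]),T,3),(W(-240,100,260),Slerp([0,1],Ro.concatenate([T,D]))(.5),5)])
E
```

```text
time: 11.02
tool_pos: [478.0, 83.8, 14.5]
tcp_rot: [-179.8, 35.6, 84.3]
ft_force: [0.5, 0.5, -0.5]
finger_gap: 85.5
[478.02453632  83.77954826  14.46118172] [ 0.50152473  0.5444738  -0.52827562] [-199.92173078   73.45222173]
[[[0.02,0,-0.015,-0,0.01,0],[0.007,-0,-0.054,-0,0.01,0],[-0.007,-0,-0.093,-0,0.01,0],[-0.021,-0,-0.133,-0,0.01,0],[-0.041,-0.008,-0.149,-0.05,0.06,-0.15],[-0.061,-0.016,-0.166,-0.1,0.1,-0.3],[-0.081,-0.025,-0.182,-0.15,0.15,-0.45],[-0.101,-0.033,-0.199,-0.2,0.2,-0.6],[-0.121,-0.041,-0.215,-0.24,0.25,-0.76]]] 9
```

```bash
python3 -m crank '[[[0.02,0,-0.015,0,0,0],[0.007,0,-0.054,0,0,0],[-0.007,0,-0.093,0,0,0],[-0.021,0,-0.133,0,0,0],[-0.041,-0.008,-0.149,-0.05,0.06,-0.15],[-0.061,-0.016,-0.166,-0.1,0.1,-0.3],[-0.081,-0.025,-0.182,-0.15,0.15,-0.45],[-0.101,-0.033,-0.199,-0.2,0.2,-0.6],[-0.121,-0.041,-0.215,-0.24,0.25,-0.76]]]'
python3 - <<'E'
from plan import *
from fit import *
p,R,q=cur();print(p,q["tcp_rot"],q["ft_force"],S(p))
D=down(174.2)
rows([(W(-296,0,230),D,6),(W(-300,0,60),D,3),(W(-300,0,22),D,1)])
for n in("scene","side"):
    im,d=r.snapshot(n);cv2.imwrite(f"pics/{n}5.png",im);K=cloud(n,d)
    a=sel(K,350,590,-110,110,68,80);c=rect(a);print(n,c,S(c[0]))
    a=sel(K,400,560,-80,90,142,153);print(len(a),a.mean(0),S(a.mean(0)))
E
```

```text
time: 12.15
tool_pos: [439.6, 113.9, 260.4]
tcp_rot: [-172.1, 17.0, 132.0]
ft_force: [0.5, -1.0, -0.8]
finger_gap: 85.6
[439.63297936 113.90535304 260.39965827] [-172.05244495   16.96327994  131.96797428] [ 0.49583538 -0.97133639 -0.79557721] [-241.16115246   99.54409516]
[[[-0.003,-0.017,0.009,-0.04,0.04,-0.13],[-0.005,-0.035,0.017,-0.08,0.08,-0.25],[-0.008,-0.052,0.026,-0.12,0.12,-0.38],[-0.011,-0.07,0.034,-0.16,0.15,-0.5],[-0.014,-0.087,0.043,-0.2,0.19,-0.63],[-0.016,-0.104,0.052,-0.24,0.23,-0.75],[0.001,-0.098,0.105,-0.24,0.23,-0.75],[0.019,-0.091,0.159,-0.24,0.23,-0.75],[0.036,-0.085,0.212,-0.24,0.23,-0.75],[0.047,-0.08,0.248,-0.24,0.23,-0.75]]] 10
scene (array([474.2,  13.1]), array([152.1, 133.1]), 84.1) [-196.58407475    2.74800918]
67 [476.43825423  14.27101849 148.46798805] [-194.47561759    4.13922257]
side (array([475.4,  13.2]), array([152.9, 136.1]), 84.9) [-195.40032353    2.96876481]
60 [474.31537347  25.91412531 147.43589817] [-197.76423997   15.50819447]
```

View pics/side5.png

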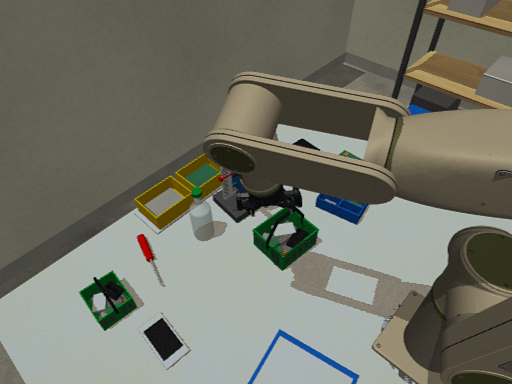

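```bash
python3 -m crank '[[[-0.003,-0.017,0.009,-0.04,0.04,-0.13],[-0.005,-0.035,0.017,-0.08,0.08,-0.25],[-0.008,-0.052,0.026,-0.12,0.12,-0.38],[-0.011,-0.07,0.034,-0.16,0.15,-0.5],[-0.014,-0.087,0.043,-0.2,0.19,-0.63],[-0.016,-0.104,0.052,-0.24,0.23,-0.75],[0.001,-0.098,0.105,-0.24,0.23,-0.75],[0.019,-0.091,0.159,-0.24,0.23,-0.75],[0.036,-0.085,0.212,-0.24,0.23,-0.75],[0.047,-0.08,0.248,-0.24,0.23,-0.75]]]'
python3 - <<'E'
from plan import *
from fit import *
p,R,q=cur();print(p,q["tcp_rot"],q["ft_force"],S(p),q["joint_pos"])
D=down(174.2)
rows([(W(-273,1,22),D,2),(W(-180,1,22),D,8)])
E
```

```text
time: 13.5
tool_pos: [370.9, 20.8, 21.2]
tcp_rot: [180.0, 0.1, 173.8]
ft_force: [0.2, -0.4, 1.0]
finger_gap: 85.7
[370.89454976  20.81261855  21.21910953] [1.79989401e+02 1.07309399e-01 1.73805599e+02] [ 0.15419814 -0.35870279  0.9892096 ] [-3.00140083e+02 -1.85216943e-02] [-4.71817012e+00 -1.76316789e+01  1.31927847e+02  8.59974649e-03
  6.55962852e+01 -8.85273251e+01]
[[[-0.014,0.001,-0,0,0,-0],[-0.027,0.001,-0.001,0,0,-0.01],[-0.039,0.001,-0.001,0,0,-0.01],[-0.05,0.001,-0.001,0,0,-0.01],[-0.062,0.001,-0.001,0,0,-0.01],[-0.074,0.002,-0.001,0,0,-0.01],[-0.085,0.002,-0.001,0,0,-0.01],[-0.097,0.002,-0.001,0,0,-0.01],[-0.109,0.002,-0.001,0,0,-0.01],[-0.12,0.002,-0.001,0,0,-0.01]]] 10
```

```bash
python3 -m crank '[[[-0.014,0,0,0,0,0],[-0.027,0,0,0,0,0],[-0.039,0,0,0,0,0],[-0.05,0,0,0,0,0],[-0.062,0,0,0,0,0],[-0.074,0,0,0,0,0],[-0.085,0,0,0,0,0],[-0.097,0.001,0,0,0,0],[-0.106,0.001,0,0,0,0],[-0.112,0.001,0,0,0,0]]]'
python3 - <<'E'
from plan import *
from fit import *
p,R,q=cur();print(p,q["ft_force"],S(p))
for n in("scene","side"):
    im,d=r.snapshot(n);cv2.imwrite(f"pics/{n}6.png",im if n=="scene" else cv2.resize(im[130:330,130:390],None,fx=2.5,fy=2.5,interpolation=cv2.INTER_CUBIC));K=cloud(n,d)
    a=sel(K,440,640,-110,110,68,80);c=rect(a);print(n,c,S(c[0]))
E
```

```text
time: 14.75
tool_pos: [482.9, 9.7, 21.6]
tcp_rot: [180.0, 0.1, 173.8]
ft_force: [-3.5, -0.1, 2.1]
finger_gap: 85.2
[482.94128695   9.68437765  21.55555752] [-3.45285278 -0.05222322  2.08692233] [-187.54236685    0.23323449]
scene (array([561.5,   5.3]), array([149.6, 130.3]), 84.2) [-108.94274975    3.81015439]
side (array([549.7,   8.2]), array([152.1, 155.5]), 83.9) [-120.97540538    5.50284414]
```

View pics/side6.png

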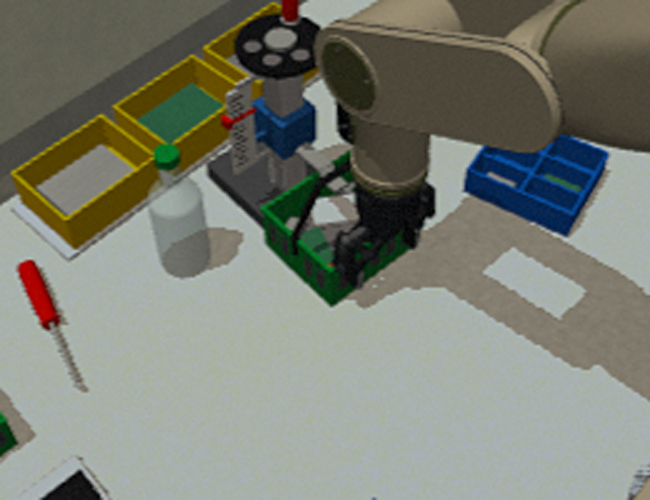

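View pics/scene6.png

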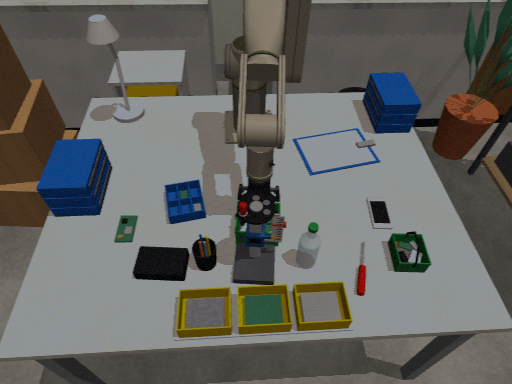

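```bash
python3 -m crank '[[[-0.003,0,0,0,0,0],[-0.006,0,0,0,0,0],[-0.008,0,0,0,0,0]]]'; python3 -m crank '[[[-0.002,0,0,0,0,0],[-0.003,0,0,0,0,0]]]'; python3 -c "
from plan import *
p,R,q=cur();print(S(p),q['ft_force'])"
```

```text
time: 15.22
tool_pos: [491.3, 8.7, 21.7]
tcp_rot: [180.0, 0.2, 173.8]
ft_force: [-3.5, 0.4, -1.0]
finger_gap: 85.2
time: 15.48
tool_pos: [493.9, 8.5, 21.7]
tcp_rot: [180.0, 0.1, 173.8]
ft_force: [-6.9, 1.1, 1.8]
finger_gap: 85.6
[-1.76471907e+02  1.69547916e-01] [-6.92122244  1.10943446  1.7782606 ]
```

```bash
python3 -m crank '[[[-0.001,0,0,0,0,0],[-0.0015,0,0,0,0,0],[-0.0015,0,0,0,0,0]]]'; python3 - <<'E'
from plan import *
p,R,q=cur();print(S(p),q['ft_force'])
D=down(174.2)
rows([(W(-200,0,22),D,1),(W(-225,0,60),D,1),(W(-235,0,200),D,3),(W(-235,0,300),D,2)])
E
```

```text
time: 15.85
tool_pos: [493.8, 8.7, 21.0]
tcp_rot: [180.0, -0.1, 173.8]
ft_force: [-10.7, 1.9, 3.6]
finger_gap: 85.7
[-176.65370412    0.32236823] [-10.71950918   1.89117576   3.63706453]
[[[0.023,-0,-0.001,0,-0,-0.01],[0.048,-0.001,-0.039,0,-0,-0.01],[0.052,-0.001,-0.086,0,-0,-0.01],[0.055,-0.001,-0.132,0,-0,-0.01],[0.059,-0.001,-0.179,0,-0,-0.01],[0.059,-0.001,-0.229,0,-0,-0.01],[0.059,-0.001,-0.279,0,-0,-0.01]]] 7
```

```bash
python3 -m crank '[[[0.023,0,0,0,0,0],[0.048,0,-0.039,0,0,0],[0.052,0,-0.086,0,0,0],[0.055,0,-0.132,0,0,0],[0.059,0,-0.179,0,0,0],[0.059,0,-0.229,0,0,0],[0.059,0,-0.279,0,0,0]]]'
python3 - <<'E'
from plan import *
from fit import *
p,R,q=cur();print(p,S(p),q["joint_pos"])
T=r.get_calibration("wrist")["cam_to_world"]
ct=R.inv().apply(T[:3,3]-p);cr=R.inv()*Ro.from_matrix(T[:3,:3]);print("cam in tool",ct,cr.as_matrix())
for n in("scene","side"):
    im,d=r.snapshot(n);cv2.imwrite(f"pics/{n}7.png",im if n=="scene" else cv2.resize(im[110:290,150:340],None,fx=3,fy=3,interpolation=cv2.INTER_CUBIC));K=cloud(n,d)
    a=sel(K,440,640,-110,110,68,80);c=rect(a);print(n,c,S(c[0]))
    a=sel(K,500,620,-40,40,140,153);print(len(a),a.mean(0),S(a.mean(0)))
im,d=r.snapshot("wrist");cv2.imwrite("pics/wrist7.png",im)
# view pose: tilt about tool y so camera looks forward
tg=W(0,60,170)
for tilt in(25,35,45):
    t=np.radians(tilt);Z=np.array([0,0,1.]);tz=np.sin(t)*XH-np.cos(t)*Z;tx=-np.cos(t)*XH-np.sin(t)*Z
    Q=Ro.from_matrix(np.stack([tx,np.cross(tz,tx),tz],1));C=Q*cr;ax=C.as_matrix()[:,2]
    cam=tg-ax*330;tcp=cam-Q.apply(ct);print(tilt,ax,cam,tcp,S(tcp),Q.as_euler("xyz",degrees=True))
E
```

```text
time: 16.73
tool_pos: [436.0, 14.8, 302.5]
tcp_rot: [180.0, 0.1, 173.8]
ft_force: [0.9, -0.2, 0.2]
finger_gap: 85.1
[435.9618443   14.81049631 302.47569221] [-234.79933462    0.58554253] [-4.81941841e+00 -1.96391191e+01  1.03128419e+02  2.93539002e-02
  9.64458320e+01 -8.86033437e+01]
cam in tool [  80.19132703    0.7596544  -143.73710251] [[-1.30441766e-03 -9.51097731e-01 -3.08887365e-01]
 [ 9.99998905e-01 -1.45637809e-03  2.61395159e-04]
 [-6.98469133e-04 -3.08886686e-01  9.51098590e-01]]
scene (array([572.6,   5.9]), array([101.1, 174.4]), 8.5) [-97.96020766   5.52880772]
0 [nan nan nan] [nan nan]
side (array([569.9,   3.9]), array([156.1, 134.7]), 84.7) [-100.44427298    3.2661943 ]
75 [568.49286022   3.37043197 147.59893641] [-101.79069302    2.59713694]
25 [ 0.67843424 -0.0686501  -0.73144662] [451.68008025  72.84737433 411.37738348] [584.3442249   58.60827862 314.99764742] [-91.60260834  59.15408519] [180.   25.  174.2]
35 [ 0.79449184 -0.0804388  -0.60192384] [413.38106918  76.737646   368.63486712] [560.67906932  61.01209746 296.88818134] [-115.38953613   59.15408519] [180.   35.  174.2]
45 [ 0.88641002 -0.08977551 -0.45411191] [383.04807001  79.8187597  319.85693084] [540.5020179   63.06160761 274.92328208] [-135.67041125   59.15408519] [180.   45.  174.2]<stdin>:9: RuntimeWarning: Mean of empty slice.
  ret = um.true_divide(
```

View pics/side7.png

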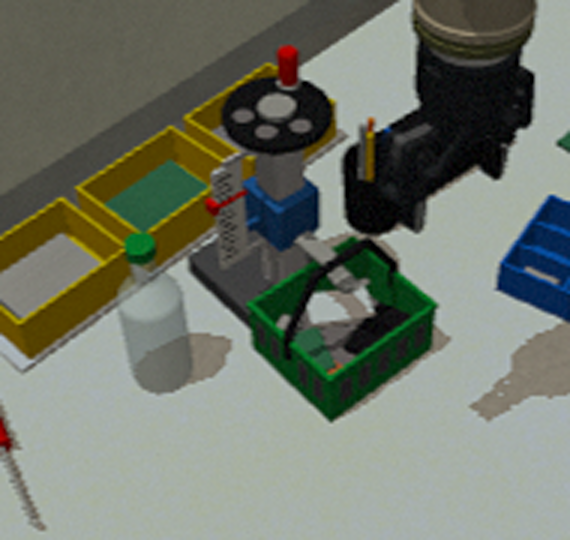

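View pics/wrist7.png

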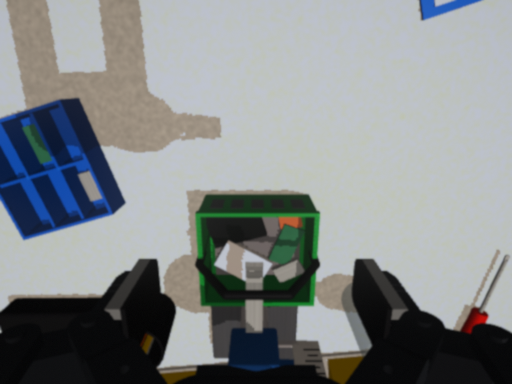

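```bash
python3 - <<'E'
from plan import *
rows([(np.array([561,61,297]),Ro.from_euler("xyz",[180,35,174.2],degrees=True),5)])
E
```

```text
[[[-0.023,0.012,0.002,-0,-0.12,-0],[-0.047,0.024,0.003,-0,-0.24,-0],[-0.07,0.036,0.005,-0,-0.36,-0],[-0.094,0.047,0.006,-0,-0.48,-0.01],[-0.117,0.059,0.008,-0,-0.6,-0.01]]] 5
```

```bash
python3 -m crank '[[[-0.023,0.012,0.002,0,-0.12,0],[-0.047,0.024,0.003,0,-0.24,0],[-0.07,0.036,0.005,0,-0.36,0],[-0.094,0.047,0.006,0,-0.48,0],[-0.117,0.059,0.008,0,-0.6,0],[-0.117,0.059,0.008,0,-0.6,0]]]'
python3 - <<'E'
from plan import *
p,R,q=cur();print(p,q["tcp_rot"])
im,d=r.snapshot("wrist");K=cloud("wrist",d);np.savez("w8.npz",im=im,K=K)
cv2.imwrite("pics/wrist8.png",im)
for t in("pointer","red_clip"):
    for e in r.landmark_of(t,"wrist")[:2]:
        u,v=np.round(e["pixel"]).astype(int);print(t,e["pixel"],e["conf"],K[v,u])
E
```

```text
time: 17.62
tool_pos: [559.1, 61.3, 293.8]
tcp_rot: [-180.0, 34.5, 173.9]
ft_force: [-1.5, -0.1, -0.5]
finger_gap: 85.2
[559.10422183  61.34112115 293.77215344] [-179.99041835   34.54772905  173.88967693]
red_clip [261.2, 221.2] 0.53 [670.1438884   54.35177781 199.64656608]
```

View pics/wrist8.png

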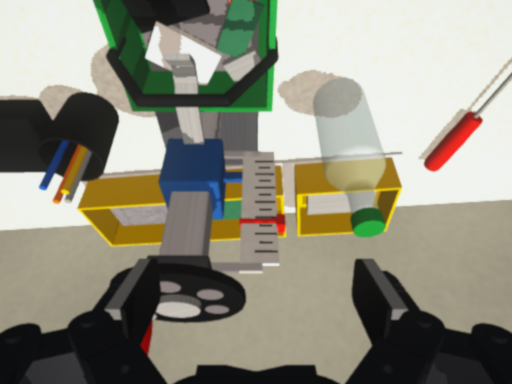

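```bash
python3 - <<'E'
from plan import *
z=np.load("w8.npz");im=z["im"]
cv2.imwrite("pics/w8z.png",cv2.rotate(cv2.resize(im[130:290,200:310],None,fx=3.6,fy=3.6,interpolation=cv2.INTER_CUBIC),cv2.ROTATE_180))
im,d=r.snapshot("scene");cv2.imwrite("pics/s8z.png",cv2.resize(im[180:290,220:330],None,fx=5,fy=5,interpolation=cv2.INTER_CUBIC))
for e in r.look_for("pointer","scene")+r.look_for("pointer","wrist")+r.look_for("red_clip","scene"):print(e)
E
```

```text
{'extent': [246.4, 222.4, 271.1, 247.4], 'conf': 0.68}
{'extent': [158.6, 55.1, 240.8, 218.3], 'conf': 0.97}
```

View pics/w8z.png

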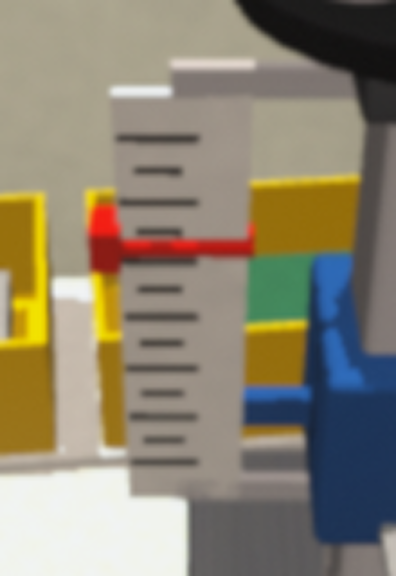

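View pics/s8z.png

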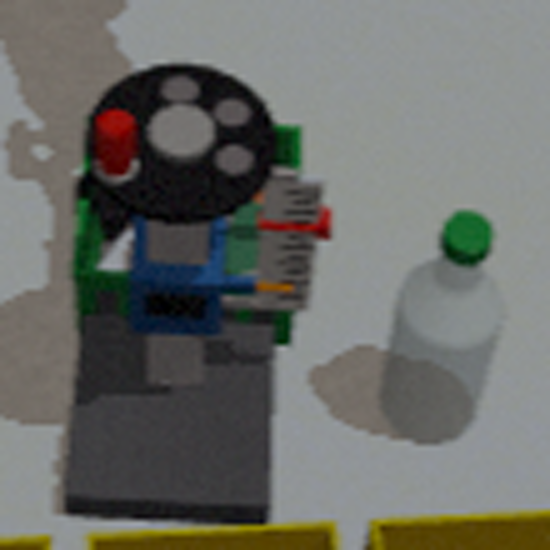

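```bash
cat >> plan.py <<'E'
CT=np.array([80.19,0.76,-143.74]);CR=Ro.from_matrix(np.array([[-1.30441766e-03,-9.51097731e-01,-3.08887365e-01],[9.99998905e-01,-1.45637809e-03,2.61395159e-04],[-6.98469133e-04,-3.08886686e-01,9.51098590e-01]]))
def view(tg,az,tilt,dist):
    """az: world heading (deg) of look direction"""
    a=np.radians(az);h=np.array([np.cos(a),np.sin(a),0]);t=np.radians(tilt);Z=np.array([0,0,1.])
    tz=np.sin(t)*h-np.cos(t)*Z;tx=-np.cos(t)*h-np.sin(t)*Z
    Q=Ro.from_matrix(np.stack([tx,np.cross(tz,tx),tz],1));ax=(Q*CR).as_matrix()[:,2]
    cam=tg-ax*dist;return cam-Q.apply(CT),Q,cam
E
python3 - <<'E'
from plan import *
for az in(-90,-110,-120,-130):
  for t in(35,45):
    P,Q,cam=view(W(0,60,165),az,t,330);print(az,t,np.round(P),np.round(cam),np.round(P-Q.apply([0,0,250])),Q.as_euler("xyz",degrees=True))
p,R,q=cur();print(q["joint_pos"])
P,Q,cam=view(W(0,60,165),-110,38,330)
mid=np.array([560,260,330])
sl=Slerp([0,1],Ro.concatenate([R,Q]))
print((R.inv()*Q).magnitude())
rows([(np.array([540,180,330]),sl(.45),4),(np.array([650,240,330]),sl(.85),4),(P,Q,2)])
E
```

```text
-90 35 [675. 166. 292.] [675. 314. 364.] [675. 309. 497.] [180.  35.  90.]
-90 45 [675. 186. 270.] [675. 344. 315.] [675. 363. 447.] [-180.   45.   90.]
-110 35 [714. 159. 292.] [766. 298. 364.] [763. 294. 497.] [180.  35.  70.]
-110 45 [721. 178. 270.] [776. 327. 315.] [782. 344. 447.] [180.  45.  70.]
-120 35 [733. 151. 292.] [807. 278. 364.] [804. 275. 497.] [180.  35.  60.]
-120 45 [743. 168. 270.] [822. 305. 315.] [831. 321. 447.] [180.  45.  60.]
-130 35 [749. 139. 292.] [845. 252. 364.] [841. 249. 497.] [-180.   35.   50.]
-130 45 [762. 155. 270.] [864. 275. 315.] [876. 290. 447.] [180.  45.  50.]
[  5.04518423 -32.06338227 119.16285943  -7.4605056   58.86459637
 -76.782722  ]
1.8113644365433268
[[[0.002,0.029,-0.011,0.12,-0,0.16],[0.005,0.058,-0.023,0.24,-0.01,0.33],[0.007,0.088,-0.034,0.36,-0.01,0.49],[0.009,0.117,-0.046,0.48,-0.02,0.66],[-0.012,0.135,-0.031,0.59,-0.02,0.8],[-0.033,0.153,-0.016,0.7,-0.03,0.95],[-0.054,0.171,-0.002,0.81,-0.03,1.09],[-0.075,0.188,0.013,0.91,-0.03,1.24],[-0.093,0.155,0.052,0.99,-0.04,1.35],[-0.111,0.121,0.092,1.07,-0.04,1.46]]] 10
```

```bash
python3 -m crank '[[[0.002,0.029,-0.011,0.11,0,0.15],[0.005,0.058,-0.023,0.22,-0.01,0.3],[0.007,0.088,-0.034,0.33,-0.01,0.45],[0.009,0.117,-0.046,0.44,-0.02,0.6],[-0.012,0.135,-0.031,0.55,-0.02,0.75],[-0.033,0.153,-0.016,0.66,-0.03,0.9],[-0.054,0.171,-0.002,0.77,-0.03,1.05],[-0.075,0.188,0.013,0.88,-0.03,1.2],[-0.093,0.155,0.052,0.98,-0.04,1.34],[-0.111,0.121,0.092,1.07,-0.04,1.46]]]'
python3 - <<'E'
from plan import *
p,R,q=cur();print(p,q["tcp_rot"])
im,d=r.snapshot("wrist");K=cloud("wrist",d);np.savez("w9.npz",im=im,K=K,T=r.get_calibration("wrist")["cam_to_world"])
cv2.imwrite("pics/wrist9.png",im)
for t in("pointer","red_clip"):
    for e in r.landmark_of(t,"wrist")[:2]:
        u,v=np.round(e["pixel"]).astype(int);print(t,e["pixel"],e["conf"],K[v,u])
E
```

```text
time: 19.23
tool_pos: [717.6, 165.3, 284.7]
tcp_rot: [180.0, 37.6, 76.6]
ft_force: [3.1, 0.7, 0.1]
finger_gap: 85.6
[717.55156465 165.28886363 284.70210106] [179.97407881  37.5947458   76.57192434]
pointer [242.8, 171.6] 0.59 [679.25272543  53.4853842  132.22623177]
red_clip [243.4, 223.7] 0.64 [679.99240615  49.75890957 188.69754287]
```

View pics/wrist9.png

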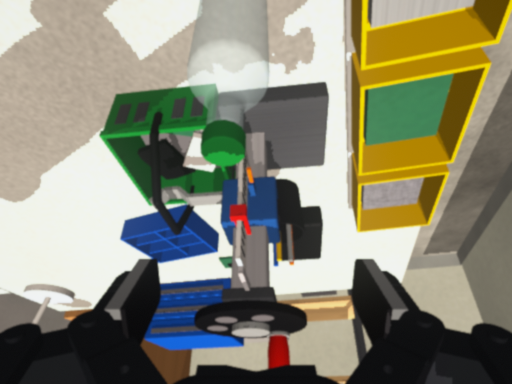

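```bash
python3 - <<'E'
from plan import *
z=np.load("w9.npz");im=z["im"];K=z["K"]
cv2.imwrite("pics/w9z.png",cv2.rotate(cv2.resize(im[155:255,215:290],None,fx=6,fy=6,interpolation=cv2.INTER_CUBIC),cv2.ROTATE_180))
b,g,rr=[im[...,i].astype(int) for i in range(3)]
o=(rr>140)&(g>60)&(g<160)&(b<80);red=(rr>130)&(g<60)&(b<60)
for nm,m in(("o",o),("r",red)):
    v,u=np.nonzero(m);k=(v>155)&(v<250)&(u>215)&(u<275);v,u=v[k],u[k]
    for a,c in sorted(zip(v,u)): print(nm,a,c,np.round(K[a,c],1)) if (a+c)%2==0 else 0
E
```

```text
o 167 247 [675.3  27.5 104.9]
o 167 249 [672.8  11.3  91.8]
o 168 248 [681.9  45.7 121.7]
o 168 250 [683.8  44.9 121.4]
o 169 247 [681.2  46.8 123.7]
o 169 249 [683.3  46.7 124. ]
o 170 246 [676.5  34.5 114.7]
o 170 248 [682.3  46.7 125.1]
o 170 250 [683.9  45.  124.1]
o 171 247 [680.6  44.6 124.5]
o 171 249 [682.7  44.5 124.8]
o 171 251 [670.6  -5.2  84.7]
o 172 248 [681.2  42.7 124.4]
o 172 250 [683.1  42.  124.3]
o 173 247 [679.4  40.2 123.5]
o 173 249 [681.5  40.2 123.9]
o 173 251 [682.9  37.5 122.1]
o 174 248 [680.4  39.8 124.7]
o 174 250 [682.4  39.4 124.8]
o 175 247 [675.3  26.7 115.3]
o 175 249 [680.4  36.2 123.3]
o 175 251 [682.5  35.9 123.5]
o 176 248 [679.4  36.4 124.6]
o 176 250 [681.3  35.5 124.2]
o 176 252 [671.7  -6.1  91.9]
o 177 249 [680.   34.5 124.6]
o 177 251 [682.2  34.6 125.1]
o 178 248 [678.2  32.2 123.9]
o 178 250 [680.4  32.3 124.4]
o 178 252 [681.7  29.1 122.3]
o 179 249 [678.8  30.2 123.9]
o 179 251 [681.2  30.9 124.8]
o 180 250 [679.5  29.  124.4]
o 180 252 [681.6  28.7 124.6]
o 181 249 [678.2  28.3 125. ]
o 181 251 [680.2  27.3 124.7]
o 181 253 [680.8  21
[... 4229 characters left out ...]
6.3 185.9]
r 223 247 [682.5  45.5 185.7]
r 224 244 [679.   43.5 185.2]
r 224 246 [681.3  44.6 186.1]
r 225 245 [679.6  42.1 185.5]
r 225 247 [681.4  41.9 185.7]
r 226 244 [679.   43.4 187.2]
r 226 246 [680.   40.3 185.7]
r 226 248 [682.   40.6 186.1]
r 227 245 [678.4  38.  185.4]
r 227 247 [680.3  37.7 185.4]
r 227 249 [681.4  35.1 184.2]
r 228 246 [679.1  37.2 186.1]
r 228 248 [681.   36.8 186.1]
r 229 247 [679.4  34.7 185.9]
r 229 249 [681.4  34.7 186.1]
r 230 246 [677.6  31.8 185.2]
r 230 248 [680.   33.2 186.2]
r 230 250 [680.4  27.7 183.4]
r 231 247 [678.3  30.7 185.8]
r 231 249 [679.9  29.3 185.3]
r 232 248 [678.9  29.5 186.3]
r 232 250 [680.2  27.  185.2]
r 233 249 [678.9  26.  185.6]
```

View pics/w9z.png

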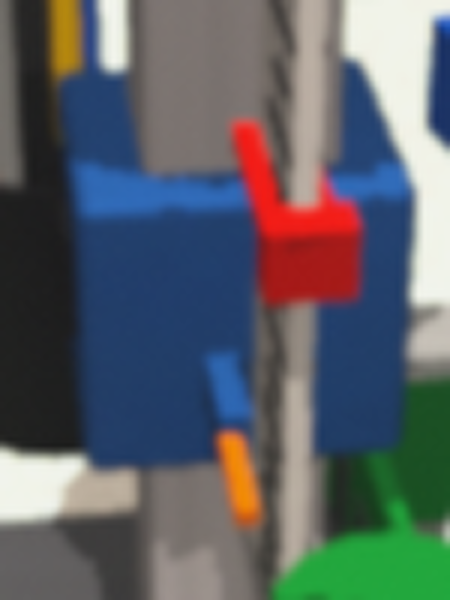

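```bash
cat > meas.py <<'E'
from plan import *
def meas(tag):
    p,R,q=cur();print(p,q["tcp_rot"],np.abs(q["qd"]).max())
    im,d=r.snapshot("wrist");K=cloud("wrist",d);np.savez(tag+".npz",im=im,K=K)
    cv2.imwrite(f"pics/{tag}.png",im)
    b,g,rr=[im[...,i].astype(int) for i in range(3)]
    o=(rr>140)&(g>60)&(g<160)&(b<80);red=(rr>130)&(g<60)&(b<60)
    for nm,m in(("o",o),("r",red)):
        P=K[m];s=np.array([S(x) for x in P]);k=(abs(s[:,0]-10)<25)&(s[:,1]>25)&(s[:,1]<95)&(P[:,2]>90)&(P[:,2]<260);P,s=P[k],s[k]
        if not len(P): print(nm,"none");continue
        for lo in range(30,95,6):
            j=(s[:,1]>=lo)&(s[:,1]<lo+6)
            if j.sum()>2: print(nm,lo,j.sum(),"z",np.round(np.percentile(P[j,2],[2,25,50,75,98]),1),"xs",round(np.median(s[j,0]),1))
    for t in("pointer","red_clip"):
        for e in r.landmark_of(t,"wrist")[:1]: print(t,np.round(e["pixel"],1),e["conf"])
E
python3 -c "
from meas import *
meas('w10')"
```

```text
[717.98458434 159.92151726 273.1949714 ] [-179.04507316   38.13030862   76.97685616] 10.362067825040539
o 42 4 z [135.6 136.5 169.7 202.4 202.5] xs 6.6
o 48 17 z [135.6 141.1 141.4 142.2 183.5] xs 6.2
o 54 22 z [135.7 141.1 141.4 141.8 203.6] xs 5.8
o 60 16 z [139.9 141.1 141.4 141.6 142.3] xs 6.7
o 66 18 z [138.9 140.8 141.2 141.8 182.7] xs 5.7
o 78 4 z [190.6 191.  199.3 207.6 208. ] xs -0.5
r 48 10 z [202.8 202.9 203.  203.1 203.2] xs 4.1
r 54 16 z [201.2 202.5 202.8 203.  203.5] xs 4.3
r 60 15 z [200.6 202.4 203.  203.1 203.5] xs 4.3
r 66 15 z [202.2 202.8 203.  203.1 204.2] xs 3.6
r 72 7 z [200.8 201.9 203.  203.2 203.8] xs 5.7
r 78 17 z [205.2 207.1 207.5 207.7 208. ] xs 3.9
r 84 239 z [196.1 199.7 203.  206.6 207.9] xs 0.5
pointer [242.7 176.4] 0.63
red_clip [241.1 227.9] 0.83
```

```bash
python3 -m crank '[[[0,0,0,0,0,0],[0,0,0,0,0,0],[0,0,0,0,0,0]]]' 
python3 -c "
from meas import *
meas('w11')"
```

```text
time: 19.9
tool_pos: [716.4, 166.1, 288.8]
tcp_rot: [179.8, 37.5, 76.8]
ft_force: [-1.0, -1.6, -0.6]
finger_gap: 84.9
[716.41690782 166.06517077 288.78579055] [179.79940657  37.48985503  76.78792697] 1.1618503276412773
o 42 8 z [129.5 132.  134.9 136.1 189. ] xs 7.1
o 48 20 z [128.5 135.9 136.1 136.5 197.8] xs 5.2
o 54 18 z [133.4 135.6 136.1 136.6 198.1] xs 5.6
o 60 15 z [133.3 135.8 136.3 136.6 136.9] xs 5.9
o 66 13 z [133.6 134.3 135.6 136.  183. ] xs 5.5
o 78 7 z [185.1 185.3 201.7 202.2 202.5] xs 0.4
r 42 5 z [196.8 196.8 197.4 197.6 197.7] xs 3.8
r 48 12 z [195.9 197.  197.1 197.6 198.2] xs 4.6
r 54 16 z [195.6 197.2 197.5 197.7 197.8] xs 4.1
r 60 15 z [196.9 197.3 197.4 197.8 198. ] xs 3.7
r 66 10 z [197.1 197.3 197.5 197.6 198.7] xs 4.0
r 72 4 z [198.  198.6 199.8 201.  201.5] xs 6.9
r 78 42 z [198.5 201.7 202.  202.2 202.5] xs 2.5
r 84 199 z [190.5 193.7 196.8 200.1 202.5] xs 0.3
pointer [241.7 168.7] 0.72
red_clip [243.9 218.7] 0.62
```

```bash
python3 - <<'E'
from plan import *
p,R,q=cur();D=down(90)
sl=Slerp([0,1],Ro.concatenate([R,D]));print((R.inv()*D).magnitude(),q["joint_pos"])
rows([(np.array([712,140,350]),sl(.4),3),(np.array([688.5,-48,350]),D,5),(np.array([688.5,-48,345]),D,2)])
E
```

```text
0.6933447322092138 [ 23.060996    54.39348899  24.7997458  -34.69905125 120.11360267
  23.5772954 ]
[[[-0.02,0,-0.011,-0.01,0.09,-0.03],[-0.039,0.001,-0.023,-0.02,0.17,-0.06],[-0.059,0.001,-0.034,-0.03,0.26,-0.09],[-0.089,0.005,-0.011,-0.04,0.34,-0.12],[-0.119,0.009,0.012,-0.05,0.42,-0.14],[-0.148,0.013,0.035,-0.06,0.5,-0.17],[-0.178,0.017,0.058,-0.07,0.57,-0.19],[-0.208,0.021,0.081,-0.07,0.65,-0.22],[-0.207,0.021,0.083,-0.07,0.65,-0.22],[-0.205,0.021,0.085,-0.07,0.65,-0.22]]] 10
```

```bash
python3 -m crank '[[[-0.02,0,-0.011,-0.01,0.09,-0.03],[-0.039,0.001,-0.023,-0.02,0.17,-0.06],[-0.059,0.001,-0.034,-0.03,0.26,-0.09],[-0.089,0.005,-0.011,-0.04,0.34,-0.12],[-0.119,0.009,0.012,-0.05,0.42,-0.14],[-0.148,0.013,0.035,-0.06,0.5,-0.17],[-0.178,0.017,0.058,-0.07,0.57,-0.19],[-0.208,0.021,0.081,-0.07,0.65,-0.22],[-0.207,0.021,0.083,-0.07,0.65,-0.22],[-0.205,0.021,0.085,-0.07,0.65,-0.22]]]'
python3 - <<'E'
from plan import *
p,R,q=cur();D=down(90);print(np.abs(q["qd"]).max(),q["joint_pos"])
for n in("scene","side","wrist"):
    im,d=r.snapshot(n);cv2.imwrite(f"pics/{n}12.png",im);K=cloud(n,d)
    b,g,rr=[im[...,i].astype(int) for i in range(3)];m=(rr>110)&(g<60)&(b<60);P=K[m];P=P[(abs(P[:,0]-688)<25)&(abs(P[:,1]+48)<30)&(P[:,2]>305)&(P[:,2]<320)]
    print(n,len(P),P.mean(0) if len(P) else 0, P.max(0) if len(P) else 0,P.min(0) if len(P) else 0)
rows([(np.array([688.5,-48,283]),D,4)])
E
```

```text
time: 21.3
tool_pos: [688.1, -48.3, 344.6]
tcp_rot: [-179.8, 0.2, 89.8]
ft_force: [0.2, -0.2, -0.1]
finger_gap: 85.1
2.6926207057595666 [ -8.17134832  21.37001124  57.37761465  -0.18782513 101.45310205
  -7.99365897]
scene 0 0 0 0
side 27 [687.24082525 -47.07341179 310.04198535] [696.64803813 -39.47507579 312.73844819] [679.57807453 -56.06962392 305.44533858]
wrist 1015 [688.27131286 -46.87124291 312.0799016 ] [698.3429983  -38.16808325 314.96363738] [677.8902525  -59.53390579 305.02797401]
[[[-0,0,0.015,-0,0,-0],[-0.001,0,0.031,-0,0,-0],[-0.001,0,0.046,-0,0,-0],[-0.002,0.001,0.061,-0,0,-0]]] 4
```

View pics/scene12.png

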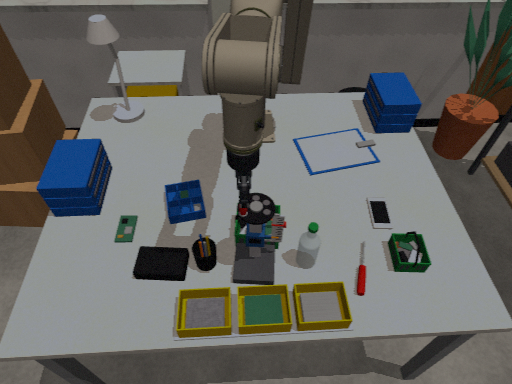

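View pics/wrist12.png

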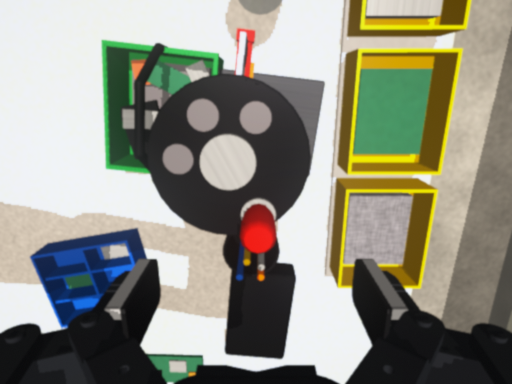

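```bash
python3 -m crank '[[[0,0,0.015,0,0,0],[0,0,0.031,0,0,0],[0,0,0.046,0,0,0],[0,0,0.061,0,0,0],[0,0,0.061,0,0,0]]]' && python3 -m crank '[[[0,0,0,0,0,0],[0,0,0,0,0,0],[0,0,0,0,0,0],[0,0,0,0,0,0],[0,0,0,0,0,0],[0,0,0,0,0,0]]]' 0.9 30
python3 - <<'E'
from plan import *
p,R,q=cur();print(p,q["ft_force"],q["tcp_rot"])
A=np.array([669.3,-9.3]);v=p[:2]-A;print(np.hypot(*v),np.degrees(np.arctan2(v[1],v[0])))
E
```

```text
time: 22.08
tool_pos: [687.0, -46.4, 280.7]
tcp_rot: [-179.5, 0.1, 90.0]
ft_force: [-0.3, -0.1, 0.2]
finger_gap: 85.1
time: 22.82
tool_pos: [687.3, -46.5, 281.4]
tcp_rot: [-179.6, 0.1, 90.0]
ft_force: [0.4, 0.5, 3.9]
finger_gap: 20.7
[687.32597623 -46.52209727 281.40257626] [0.36992059 0.53742539 3.87879155] [-1.79600913e+02  1.31042103e-01  8.99584774e+01]
41.35722843331117 -64.1599478197605
```

```bash
cat > circ.py <<'E'
from plan import *
def circ(C,step,n,hold=0,z=282):
    p,R,q=cur();v=p[:2]-C;a0=np.degrees(np.arctan2(v[1],v[0]));print("r",np.hypot(*v),"ang",a0,"f",q["ft_force"],q["finger_gap"])
    w=[]
    for k in range(1,n+1):
        a=np.radians(a0-step*k);w.append((np.array([C[0]+42*np.cos(a),C[1]+42*np.sin(a),z]),R,1))
    rows(w+[w[-1]]*hold)
E
python3 -c "
from circ import *
circ(np.array([669.0,-8.7]),15,4,1,281.5)"
```

```text
r 42.027995980516785 ang -64.1483762202635 f [0.36992059 0.53742539 3.87879155] 20.717178402120997
[[[-0.003,-0.01,-0,0,0,0],[-0.004,-0.021,0,0,0,0],[-0.002,-0.032,0,0,0,0],[0.003,-0.042,0,0,0,0],[0.003,-0.042,0,0,0,0]]] 5
```

```bash
python3 -m crank '[[[-0.003,-0.01,0,0,0,0],[-0.004,-0.021,0,0,0,0],[-0.002,-0.032,0,0,0,0],[0.003,-0.042,0,0,0,0],[0.003,-0.042,0,0,0,0]]]'; python3 -c "
from circ import *
circ(np.array([669.0,-8.7]),22.5,9,0,281.5)"
```

```text
time: 23.45
tool_pos: [644.3, -42.0, 281.5]
tcp_rot: [-179.6, 0.1, 90.0]
ft_force: [2.3, 4.1, -1.1]
finger_gap: 21.0
r 41.49028851577719 ang -126.51497788853068 f [ 2.27960683  4.05246912 -1.0839325 ] 20.960730135558535
[[[0.012,-0.011,0,0,0,0],[0.027,-0.017,0,0,0,0],[0.044,-0.016,0,0,0,0],[0.058,-0.009,-0,0,0,0],[0.069,0.003,-0,0,0,0],[0.075,0.019,-0,0,0,0],[0.074,0.035,-0,0,0,0],[0.067,0.05,-0,0,0,0],[0.055,0.061,-0.001,0,0,0]]] 9
```

```bash
python3 -m crank '[[[0.012,-0.011,0,0,0,0],[0.027,-0.017,0,0,0,0],[0.044,-0.016,0,0,0,0],[0.058,-0.009,0,0,0,0],[0.069,0.003,0,0,0,0],[0.075,0.019,0,0,0,0],[0.074,0.035,0,0,0,0],[0.067,0.05,0,0,0,0],[0.055,0.061,0,0,0,0],[0.055,0.061,0,0,0,0]]]'; python3 -c "
from circ import *
circ(np.array([669.0,-8.7]),22.5,9,0,281.5)
for n in('scene','side'):
    im,d=r.snapshot(n);cv2.imwrite(f'pics/{n}13.png',cv2.resize(im[110:290,150:340],None,fx=3,fy=3,interpolation=cv2.INTER_CUBIC))"
```

```text
time: 24.7
tool_pos: [706.0, 12.4, 281.4]
tcp_rot: [-179.6, 0.1, 90.0]
ft_force: [2.7, 0.7, 2.7]
finger_gap: 20.4
r 42.6452959159948 ang 29.69755983315962 f [2.71733931 0.70964864 2.71797746] 20.40953696967115
[[[-0.016,0.005,-0,0,0,0],[-0.032,0.003,-0,0,0,0],[-0.047,-0.004,0,0,0,0],[-0.058,-0.016,0,0,0,0],[-0.063,-0.032,0,0,0,0],[-0.062,-0.048,0,0,0,0],[-0.054,-0.063,0,0,0,0],[-0.042,-0.074,0,0,0,0],[-0.026,-0.079,0,0,0,0]]] 9
```

View pics/side13.png

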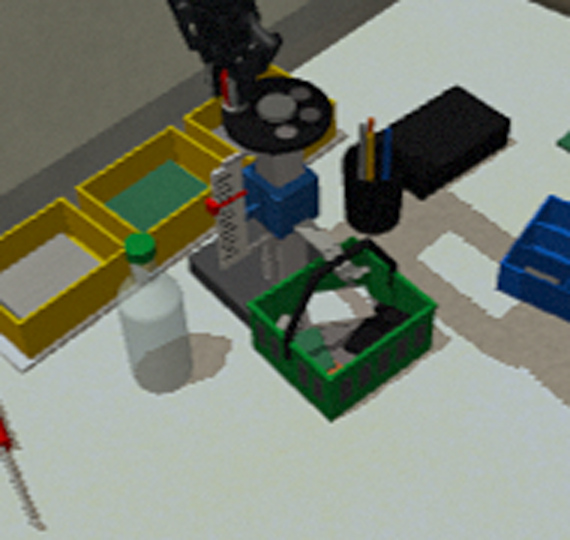

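The side picture shows the carriage rising and the basket still square at the foot, with the hook strap below the bar at about (345,255). I'll carry on cranking.

```bash
python3 -m crank '[[[-0.016,0.005,0,0,0,0],[-0.032,0.003,0,0,0,0],[-0.047,-0.004,0,0,0,0],[-0.058,-0.016,0,0,0,0],[-0.063,-0.032,0,0,0,0],[-0.062,-0.048,0,0,0,0],[-0.054,-0.063,0,0,0,0],[-0.042,-0.074,0,0,0,0],[-0.026,-0.079,0,0,0,0],[-0.026,-0.079,0,0,0,0]]]'; python3 -c "
from circ import *
circ(np.array([669.0,-8.7]),22.5,9,0,281.5)
for n in('scene','side'):
    im,d=r.snapshot(n);cv2.imwrite(f'pics/{n}14.png',cv2.resize(im[110:290,150:340],None,fx=3,fy=3,interpolation=cv2.INTER_CUBIC))"
```

```text
time: 26.05
tool_pos: [627.5, -11.3, 281.5]
tcp_rot: [-179.8, 0.0, 90.1]
ft_force: [13.3, 1.5, -3.4]
finger_gap: 20.7
r 41.597112452736056 ang -176.44601562200907 f [13.27147725  1.512745   -3.39696575] 20.736555103623346
[[[0.016,0.002,0,0,0,0],[0.03,0.01,-0,0,0,0],[0.04,0.023,-0,0,0,0],[0.044,0.039,-0,0,0,0],[0.042,0.055,-0,0,0,0],[0.034,0.069,-0,0,0,0],[0.021,0.079,-0,0,0,0],[0.005,0.083,-0,0,0,0],[-0.011,0.081,-0,0,0,0]]] 9
```

View pics/side14.png

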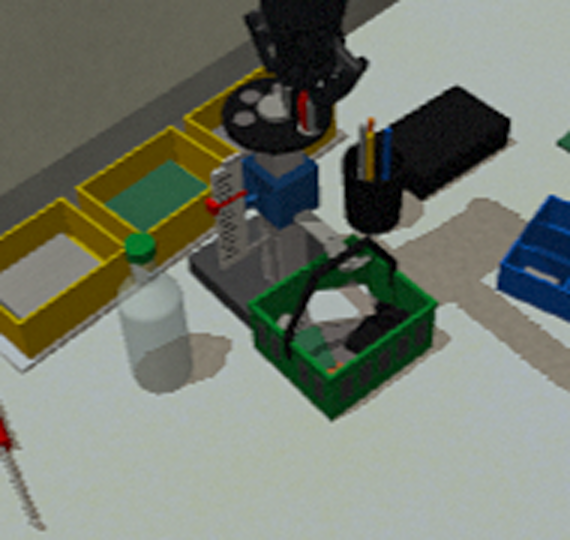

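```bash
python3 -m crank '[[[0.016,0.002,0,0,0,0],[0.03,0.01,0,0,0,0],[0.04,0.023,0,0,0,0],[0.044,0.039,0,0,0,0],[0.042,0.055,0,0,0,0],[0.034,0.069,0,0,0,0],[0.021,0.079,0,0,0,0],[0.005,0.083,0,0,0,0],[-0.011,0.081,0,0,0,0],[-0.011,0.081,0,0,0,0]]]'; python3 -c "
from circ import *
circ(np.array([669.5,-8.7]),20,9,0,281.5)
for n in('scene','side'):
    im,d=r.snapshot(n);cv2.imwrite(f'pics/{n}15.png',cv2.resize(im[110:290,150:340],None,fx=3,fy=3,interpolation=cv2.INTER_CUBIC))"
```

```text
time: 27.4
tool_pos: [708.6, -23.9, 281.5]
tcp_rot: [-179.8, 0.1, 90.0]
ft_force: [2.9, -1.2, 3.9]
finger_gap: 20.6
r 41.9841815388969 ang -21.244746456512832 f [ 2.92362208 -1.19685414  3.87289334] 20.624118684754883
[[[-0.012,-0.008,-0,0,0,0],[-0.022,-0.019,0,0,0,0],[-0.026,-0.033,0,0,0,0],[-0.026,-0.047,0,0,0,0],[-0.021,-0.061,0,0,0,0],[-0.011,-0.072,0,0,0,0],[0.002,-0.079,0,0,0,0],[0.016,-0.081,0,0,0,0],[0.03,-0.078,0,0,0,0]]] 9
```

View pics/side15.png

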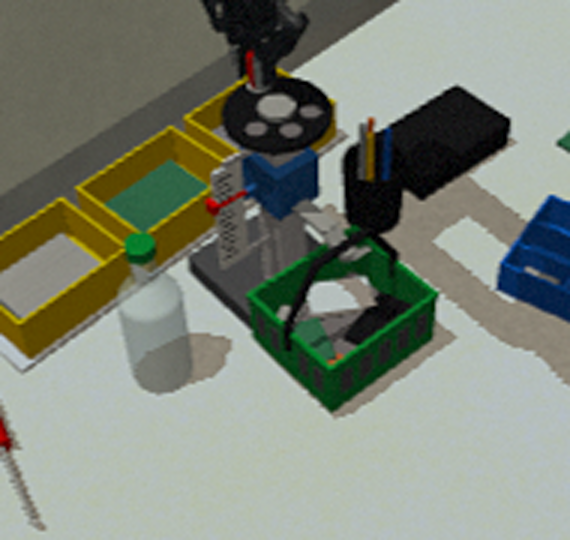

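The hook has picked the basket up: it hangs level and has lifted off its shadow.

```bash
python3 -m crank '[[[-0.012,-0.008,0,0,0,0],[-0.022,-0.019,0,0,0,0],[-0.026,-0.033,0,0,0,0],[-0.026,-0.047,0,0,0,0],[-0.021,-0.061,0,0,0,0],[-0.011,-0.072,0,0,0,0],[0.002,-0.079,0,0,0,0],[0.016,-0.081,0,0,0,0],[0.03,-0.078,0,0,0,0],[0.03,-0.078,0,0,0,0]]]'; python3 -c "
from circ import *
circ(np.array([669.4,-8.7]),9,3,0,281.5)"
```

```text
time: 28.75
tool_pos: [631.3, 8.6, 281.5]
tcp_rot: [-179.8, 0.0, 90.2]
ft_force: [0.2, 0.4, 0.5]
finger_gap: 20.9
r 41.89082012097435 ang 155.59372414715986 f [0.20179184 0.41281646 0.54253876] 20.884296317502674
[[[0.006,0.003,-0,-0,-0,0],[0.011,0.007,-0,-0,-0,0],[0.015,0.012,-0,-0,-0,0]]] 3
```

```bash
python3 -m crank '[[[0.006,0.003,0,0,0,0],[0.011,0.007,0,0,0,0],[0.014,0.01,0,0,0,0],[0.014,0.01,0,0,0,0],[0.014,0.01,0,0,0,0]]]'; python3 -c "
from circ import *
circ(np.array([669.4,-8.7]),1,1,0,281.5)"; python3 -m crank '[[[0,0,0,0,0,0],[0,0,0,0,0,0],[0,0,0,0,0,0],[0,0,0,0,0,0],[0,0,0,0,0,0]]]' 0
python3 -m crank '[[[0,0,-0.03,0,0,0],[0,0,-0.07,0,0,0],[0,0,-0.07,0,0,0]]]'
python3 - <<'E'
from plan import *
p,R,q=cur()
P,Q,cam=view(W(0,60,175),-105,38,330);print(P,(R.inv()*Q).magnitude())
sl=Slerp([0,1],Ro.concatenate([R,Q]))
rows([(np.array([690,110,355]),sl(.4),4),(P,Q,4),(P,Q,1)])
E
```

```text
time: 29.38
tool_pos: [641.4, 22.7, 281.5]
tcp_rot: [-179.9, 0.0, 90.2]
ft_force: [2.8, -0.3, 2.0]
finger_gap: 20.8
r 42.07240982739533 ang 131.74394731586676 f [ 2.76977446 -0.34245727  1.98698177] 20.820806172026465
[[[0,0.001,-0,0,0,0]]] 1
time: 30.0
tool_pos: [641.3, 22.7, 281.4]
tcp_rot: [-179.8, 0.0, 90.2]
ft_force: [-0.7, -0.5, -0.9]
finger_gap: 85.4
time: 30.38
tool_pos: [643.0, 22.7, 356.4]
tcp_rot: [179.7, 0.0, 90.2]
ft_force: [-0.3, -1.1, 0.1]
finger_gap: 85.5
[706.2886118  168.1306759  295.67216363] 0.712579293181361
[[[0.022,0.012,0,0.01,-0.07,0.03],[0.044,0.024,0.001,0.02,-0.13,0.05],[0.065,0.035,0.001,0.03,-0.2,0.08],[0.087,0.047,0.002,0.04,-0.26,0.1],[0.102,0.051,0.016,0.05,-0.36,0.14],[0.116,0.055,0.031,0.06,-0.46,0.18],[0.131,0.059,0.046,0.08,-0.56,0.22],[0.145,0.063,0.061,0.09,-0.66,0.25],[0.145,0.063,0.061,0.09,-0.66,0.25]]] 9
```

```bash
python3 -m crank '[[[0.022,0.012,0,0.01,-0.07,0.03],[0.044,0.024,0,0.02,-0.13,0.05],[0.065,0.035,0,0.03,-0.2,0.08],[0.087,0.047,0,0.04,-0.26,0.1],[0.102,0.051,0.016,0.05,-0.36,0.14],[0.116,0.055,0.031,0.06,-0.46,0.18],[0.131,0.059,0.046,0.08,-0.56,0.22],[0.145,0.063,0.061,0.09,-0.66,0.25],[0.145,0.063,0.061,0.09,-0.66,0.25],[0.145,0.063,0.061,0.09,-0.66,0.25]]]';python3 -m crank '[[[0,0,0,0,0,0],[0,0,0,0,0,0],[0,0,0,0,0,0],[0,0,0,0,0,0]]]' 
python3 -c "
from meas import *
meas('w16')
im=np.load('w16.npz')['im'];cv2.imwrite('pics/w16z.png',cv2.rotate(cv2.resize(im[160:270,215:290],None,fx=6,fy=5,interpolation=cv2.INTER_CUBIC),cv2.ROTATE_180))
im,d=r.snapshot('side');cv2.imwrite('pics/side16.png',cv2.resize(im[110:290,150:340],None,fx=3,fy=3,interpolation=cv2.INTER_CUBIC))
im,d=r.snapshot('scene');cv2.imwrite('pics/scene16.png',im)
"
```

```text
time: 31.62
tool_pos: [706.1, 167.5, 295.7]
tcp_rot: [179.9, 38.0, 75.2]
ft_force: [-0.2, 0.6, 1.1]
finger_gap: 85.7
time: 32.12
tool_pos: [706.1, 167.3, 296.3]
tcp_rot: [179.9, 37.9, 75.1]
ft_force: [0.4, 0.3, 0.5]
finger_gap: 85.6
[706.08166834 167.26575608 296.32922972] [179.86038598  37.91273779  75.14729766] 0.625504703118871
o 42 10 z [192.1 196.6 197.6 197.9 198.2] xs 6.7
o 48 21 z [196.2 197.5 197.8 198.1 198.4] xs 4.9
o 54 19 z [196.3 197.4 197.8 198.2 199.3] xs 5.2
o 60 21 z [195.8 197.4 197.7 197.9 198.4] xs 5.8
o 66 12 z [195.2 196.8 197.6 198.1 198.2] xs 5.9
o 78 12 z [185.  194.3 201.9 202.4 202.7] xs -0.1
o 84 4 z [190.4 190.4 190.7 191.2 191.5] xs -4.0
r 54 4 z [196.6 197.4 197.9 198.2 198.2] xs 2.7
r 60 4 z [197.  197.4 197.6 197.8 198.2] xs 2.7
r 66 14 z [196.9 197.6 197.9 198.2 199.2] xs 2.9
r 78 41 z [201.4 202.  202.3 202.5 202.7] xs 1.4
r 84 196 z [190.7 193.9 197.2 200.4 202.6] xs 0.7
pointer [259.4 208.8] 0.6
red_clip [258.5 212.6] 0.62
```

View pics/w16z.png

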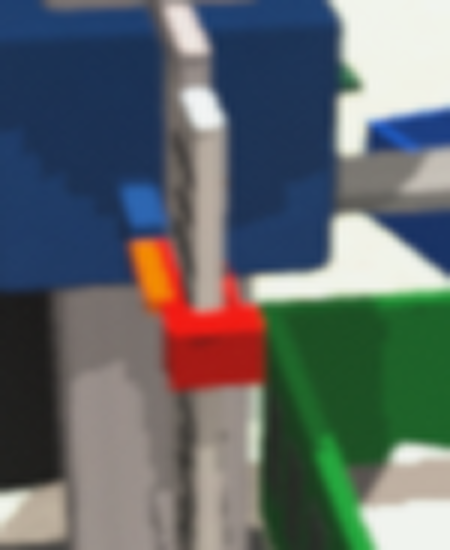

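View pics/side16.png

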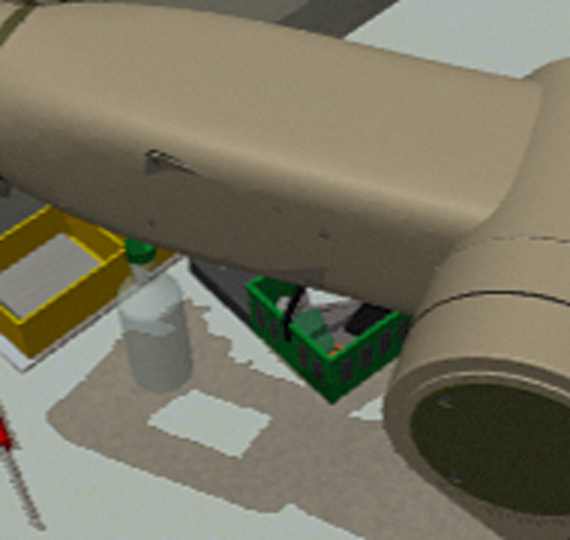

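```bash
python3 - <<'E'
from fit import *
from plan import S
im,d=r.snapshot("side");K=cloud("side",d)
g=(im[...,1].astype(int)>im[...,2]+25)&(im[...,1].astype(int)>im[...,0]+25)
P=K[g];s=np.array([S(x) for x in P]);k=(s[:,0]>-190)&(s[:,0]<-20)&(abs(s[:,1])<95)&(P[:,2]>60);P=P[k];s=s[k]
print(len(P),np.percentile(P[:,2],[50,90,97]))
R=P[P[:,2]>np.percentile(P[:,2],97)-8];a=np.c_[R[:,:2]-R[:,:2].mean(0),np.ones(len(R))];print("rim plane",np.linalg.lstsq(a,R[:,2],rcond=None)[0],np.ptp(R,axis=0))
w=np.load("w16.npz");P=w["K"].reshape(-1,3);print(r.sense()["ft_force"])
E
```

```text
439 [ 91.124201   105.10090751 107.05343438]
rim plane [ 1.15710526e-02 -8.11237687e-03  1.03992997e+02] [140.3897865   91.42980981  16.53330482]
[-0.07001331 -0.96949941 -0.05696861]
```

View pics/w16.png

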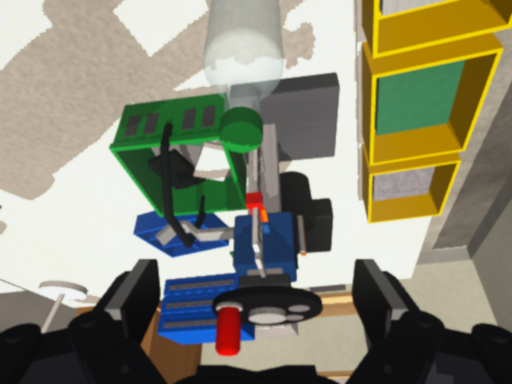

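View pics/scene16.png

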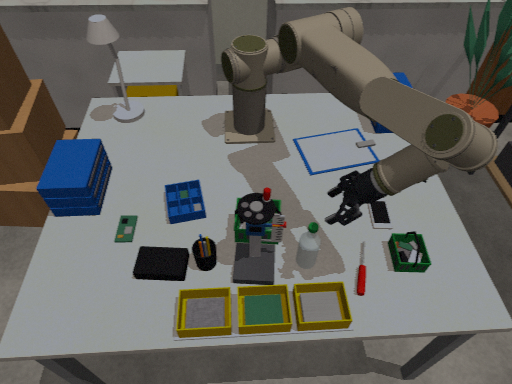

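```bash
python3 -c "
from bench import r
print(r.hand_in(), r.sense()['time'])"
```

```text
the job is handed in; nothing more can be done
the job is handed in; nothing more can be done
```

I pushed the larger green basket along +x, then sideways, then flat against the stand's foot. It ended with its handle bar over the hook seat, about 0–2 mm off along the hook and 3 mm off across it. I then gripped the red knob and turned the wheel about 884° clockwise. That raised the hook about 61 mm. I let go, backed off and handed in at about 32 s of the 72 s allowed.

**Last checks before handing in:**
- **Pointer and clip:** they were level to about 0.1 mm in a settled wrist view. Earlier readings taken while the arm was still settling were up to about 15 mm off in absolute height, but they gave nearly the same difference between the two. I relied only on the settled views.
- **Basket:** it hung about 30 mm clear of the table with its rim level to about 0.015 rad. The side camera saw it only partly for this check, because the arm was in the way.
- **Other things on the table:** I saw no shift in the pictures, but I did not measure their positions.
- **Robot:** the wrist force read under 1 N and the hand was clear of everything.

`hand_in` gave no verdict, so I can't confirm the result beyond these checks.

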